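Brush out polished brass cups and start the dust extractor

ROBOT

A 6-joint arm with a two-finger parallel gripper is mounted at the origin on the work surface. World frame = base frame: x ahead of the robot, y to its left, z up, the work surface at z = 0. Lengths are in m, angles in degrees, forces in N, time in s.
With the tool pointing down it reaches from about 0.4 to 0.825 m from the base axis. Payload 7 kg.
Tool frame: the origin (TCP) lies on the centre line of the jaws, within the pads' length; the fingertips stand 22 mm ahead of it and the grasp point (between the pads) lies 3 mm ahead of it (ctrl.finger_overhang is the distance from the TCP to the fingertips, in m); z points along the fingers, y is the line along which they close (so a half turn about z gives the same grasp; the last joint's range is limited). The gripper opens to 88 mm and grips with 3 to 60 N. Pads are 19 mm wide; open, the fingers measure 130 mm over their backs; the gripper's body (78 mm by 193 mm) begins 47 mm behind the grasp point.
Start: joints at [82.512, 20.546, 0.682, 0, -70.136, -16.507], TCP at [0.275, 0.617, 0.249] pointing down, gripper open.
Joint ranges: [-176.03, 176.03], [-82.01, 121.73], [-58.28, 71.71], [-173.87, 95.51], [-174.79, -0.11], [-173.66, 173.66]. Speed limits (degrees/s): [136.94, 136.94, 172.46, 180, 180, 180].

INTERFACE

Orientations are given as [roll, pitch, yaw] about the fixed x, y, z axes, in that order (R = Rz(yaw) Ry(pitch) Rx(roll)).
In Python, from plant import ctrl gives the robot as it stands. The module is installed in compiled form; this text tells all that it offers.
- The arm moves only by the shell command python3 -m creep 'ROWS'. ROWS is JSON, a list of rows, each an object with "grip": the closure, from 0 (fully open) to 1 (shut); "delta_pos": the shift along the tool's x, y, z scaled (see below), a list of three; "rotation": the turn, a rotation vector about the tool's x, y, z scaled (see below), a list of three. A call has 1 to 5 rows; each row is the pose to reach, as a shift and turn from the pose commanded when the call began, along the tool's axes at that moment; what a row does not reach only later rows make up. The controller multiplies each number of a shift by 10 cm and each number of a turn by pi/2 rad. A row lasts 1/10 s, in which the tool goes at most 50 mm and 8.59 degrees, less where a joint would pass 70% of its speed; a pose out of reach is approached as far as the arm can. A call with a number of a shift or a turn outside -1 to 1 is refused whole. A call with a gripper value outside its range is refused whole. The fingers move at their own pace and stop on an object; the grip force is fixed at half the most. Time passes only in rows, so rows that repeat a pose let the fingers close. It gives the time, the measured TCP pose, the force, the opening and the grip force at its end, in the units of the state.
- ctrl.get_obs(): the state, without advancing time (a new reading comes with each control period).
- ctrl.snapshot(name): name is "side" or "top"; returns a dict with "color" (420x560x3 uint8, red, green, blue), "intrinsics" (3x3 intrinsics, pixels), "R" (3x3) and "t" (3): a world point X has camera coordinates R X + t. Camera axes: x right, y down, z forward; pixel columns grow to the right and rows downward; lengths in m; the calibration is good to about 2 mm. A picture is of the moment at which its call begins. There is no depth.
- ctrl.close_job(): hands the job in; it is judged then, once.
The state is a dict: "clock": time; "joint_pos": joint angles; "qvel": joint speeds; "tau": joint torques, N m; "tool_pos": TCP position; "orientation": TCP orientation; "force": force on the tool from outside, world axes, zero at the start; "moment": the same for the moment, N m; "opening": finger opening in m; "gripper_force": force on a finger pad.
Only numpy, scipy, OpenCV 4.12 (cv2) and the standard library are available. Lean on these libraries where they do the work, as an engineer would, in place of code of your own. Each camera call takes 0.05 s, during which the arm holds its last target. There are 200 camera calls.

TASK

Brush the polishing dust out of the brass cups standing on the mat, working from the robot's left to its right: with the long bore brush go down to the floor of each cup, draw it up towards the mouth and go down to the floor again. Then hang the brush back in its stand and stand all the cups, mouths up, in the well of the extraction tray; last of all, turn the timer knob clockwise until it clicks over to on. Leave the spray can, the jar and the wax block where they are.

Things in the scene. Friction and masses are not known exactly. Their poses are not given: they have to be found in the camera images.
- brush: Long bore brush, 188 mm, 0.12 kg, hung upright in its stand. Origin: centre of its bristle end (bottom); z along its axis to the handle. Bristles z 0-58 mm, 33 mm across (stiff core 22 mm, the rest gives way); 7 mm rod; cone under the collar z 84-100 mm, 14 widening to 36 mm across; round collar 54 mm across, z 100-108; round wooden handle 22 mm across, z 108-188.
- brush_tip (a point): Centre of the brush's bristle end (same point as the brush's origin).
- brush_grip (a point): Point on the brush axis in the handle, 150 mm above the bristle end; grip here.
- stand_hole (a point): Centre of the 40 mm round hole in the top plate of the fixed brush stand, on the plate's upper face, 118 mm above the bench. Plate 80 x 80 x 8 mm on four thin posts over a 100 mm square foot. The brush hangs with its collar flat on the plate, cone in the hole, bristle end 18 mm above the bench.
- cup_left: Brass cup, open at the top, round: outside diameter 48 mm, bore 38 mm, height 75 mm, floor 6 mm thick, 0.22 to 0.45 kg. Origin at the centre of its underside, z up towards the mouth. The left one of the row (as the robot sees it; left is +y); two or three cups are present, None if absent.
- cup_mid: Brass cup, open at the top, round: outside diameter 48 mm, bore 38 mm, height 75 mm, floor 6 mm thick, 0.22 to 0.45 kg. Origin at the centre of its underside, z up towards the mouth. The middle one of the row (as the robot sees it; left is +y); two or three cups are present, None if absent.
- cup_right: Brass cup, open at the top, round: outside diameter 48 mm, bore 38 mm, height 75 mm, floor 6 mm thick, 0.22 to 0.45 kg. Origin at the centre of its underside, z up towards the mouth. The right one of the row (as the robot sees it; left is +y); two or three cups are present, None if absent.
- unit: Fixed dust extraction tray: grey casing 200 mm (its x) by 360 mm (its y), 65 mm high, with an open rectangular well in its top. Origin at the centre of its underside, z up.
- well (a point): Centre of the well's floor, 30 mm above the bench; axes along the tray's x and y. The well is 160 mm (x) by 250 mm (y) inside and 35 mm deep.
- timer_grip (a point): On the timer knob's vertical axis, at grip height, 93 mm above the bench, on the casing top near its +y end. The knob has an upright grip bar 46 mm long (this point's x), 14 mm thick (its y), its top 11 mm above this point, its foot 14 mm below this point on a round disc 48 mm across. The frame turns with the knob.
- timer (a joint): Angle of the timer knob, rad, growing as it turns clockwise seen from above. 0 is off. A sprung detent (about 0.12 N m) pushes it back to off before 0.6 rad and snaps it over to on, its end stop at 1.2 rad, beyond that.
- spray_can: Bystander: blue spray can with a red cap, 52 mm across, 150 mm tall; origin at the centre of its underside. Leave alone.
- polish_jar: Bystander: jar with a black lid, 60 mm across, 60 mm tall; origin at the centre of its underside. Leave alone.
- wax_block: Bystander: white wax block 90 x 45 x 35 mm; origin at the centre of its underside. Leave alone.
Not all that is in view belongs to the job. What is shaped like the cup_right but blue or red is not meant.

How it is judged (in metres and radians):
On the way, in this order (a step that is already met when the one before it is completed fails the run):
1. brush end down to within 10 mm of the inner floor of the left cup (horizontal distance between brush_tip and cup_left below 0.018 m and z of brush_tip in the frame of cup_left between 0 and 0.016 m), for 0.1 s.
2. brush drawn up the bore, its end at least 42 mm above the underside of the left cup (horizontal distance between brush_tip and cup_left below 0.018 m and z of brush_tip in the frame of cup_left above 0.042 m), for 0.1 s.
3. brush end down near the inner floor of the left cup a second time (all of step 1), for 0.1 s.
4. brush end down to within 10 mm of the inner floor of the middle cup (horizontal distance between brush_tip and cup_mid below 0.018 m and z of brush_tip in the frame of cup_mid between 0 and 0.016 m), for 0.1 s.
5. brush drawn up the bore, its end at least 42 mm above the underside of the middle cup (horizontal distance between brush_tip and cup_mid below 0.018 m and z of brush_tip in the frame of cup_mid above 0.042 m), for 0.1 s.
6. brush end down near the inner floor of the middle cup a second time (all of step 4), for 0.1 s.
7. brush end down to within 10 mm of the inner floor of the right cup (horizontal distance between brush_tip and cup_right below 0.018 m and z of brush_tip in the frame of cup_right between 0 and 0.016 m), for 0.1 s.
8. brush drawn up the bore, its end at least 42 mm above the underside of the right cup (horizontal distance between brush_tip and cup_right below 0.018 m and z of brush_tip in the frame of cup_right above 0.042 m), for 0.1 s.
9. brush end down near the inner floor of the right cup a second time (all of step 7), for 0.1 s.
10. with the timer still off: every cup stands upright in the well of the tray and the brush hangs in its stand (x of cup_left in the frame of well between -0.062 and 0.062 m and y of cup_left in the frame of well between -0.107 and 0.107 m and z of each of cup_left, cup_mid, cup_right in the frame of well below 0.006 m and angle between each of cup_left, cup_mid, cup_right's own z axis and vertical below 0.1 rad and x of cup_mid in the frame of well between -0.062 and 0.062 m and y of cup_mid in the frame of well between -0.107 and 0.107 m and x of cup_right in the frame of well between -0.062 and 0.062 m and y of cup_right in the frame of well between -0.107 and 0.107 m and horizontal distance between brush and stand_hole below 0.012 m and angle between brush's own z axis and vertical below 0.12 rad and z of brush in the frame of stand_hole between -0.106 and -0.094 m and value of joint timer below 0.35 rad), for 0.2 s.
At the end, for the whole second after the job is handed in: Every cup present stands upright (within 0.1 rad) and at rest on the floor of the well, the brush hangs in its stand (collar within 6 mm of the plate in height, axis within 12 mm of the hole's centre, tilt under 0.12 rad), and the timer knob is past its click (over 1.0 rad) (x of cup_left in the frame of well between -0.062 and 0.062 m and y of cup_left in the frame of well between -0.107 and 0.107 m and z of each of cup_left, cup_mid, cup_right in the frame of well below 0.006 m and angle between each of cup_left, cup_mid, cup_right's own z axis and vertical below 0.1 rad and x of cup_mid in the frame of well between -0.062 and 0.062 m and y of cup_mid in the frame of well between -0.107 and 0.107 m and x of cup_right in the frame of well between -0.062 and 0.062 m and y of cup_right in the frame of well between -0.107 and 0.107 m and linear speed of each of cup_left, cup_mid, cup_right, brush below 0.02 m/s and horizontal distance between brush and stand_hole below 0.012 m and angle between brush's own z axis and vertical below 0.12 rad and z of brush in the frame of stand_hole between -0.106 and -0.094 m and value of joint timer above 1 rad); the robot touches nothing.
It fails at once if the spray can is moved by more than 30 mm (distance of spray_can from where it was at the start of the episode above 0.03 m).
It fails at once if the polish jar is moved by more than 30 mm (distance of polish_jar from where it was at the start of the episode above 0.03 m).
It fails at once if the wax block is moved by more than 30 mm (distance of wax_block from where it was at the start of the episode above 0.03 m).
Of cup_left, cup_mid, cup_right only 2 to 3 are there at a start; the rules pass over those that are not, and their reading is None.
At some moment in a run one of cup_left, cup_mid, cup_right may be knocked a few centimetres aside while the robot is not near it.
It also fails if it takes over 210 s, if anything falls off the work surface, if the arm or the gripper's body presses on something with over 40 N, if the wrist force passes 120 N, or if a joint passes its speed limit or range.

## Working session

There is one attempt and no reset: what is moved stays moved. The work goes in short steps, Python scripts to look and compute and a shell command to move; the robot and the scene stay as the last step left them, time stands still between calls to the robot, and variables do not carry over. Pictures are saved under pics/ and viewed, at most 14 in all, crops included, and the job is handed in when it is done.

```bash
mkdir -p pics; python3 - <<'E'
from plant import ctrl
import cv2
for n in("top","side"):
    s=ctrl.snapshot(n); cv2.imwrite(f"pics/{n}0.png",cv2.resize(s["color"][:,:,::-1],(800,600),interpolation=cv2.INTER_CUBIC))
    print(n,s["intrinsics"].tolist(),s["R"].round(4).tolist(),s["t"].round(4).tolist(), (-s["R"].T@s["t"]).round(3))
print(ctrl.get_obs())
E
```

```text
top [[390.9803276228853, 0.0, 276.2949478933907], [0.0, 390.9803276228853, 208.44400201053614], [0.0, 0.0, 1.0]] [[-0.0018, -1.0, 0.001], [-0.99, 0.0016, -0.1411], [0.1411, -0.0012, -0.99]] [0.0957, 0.5642, 1.1007] [0.403 0.096 1.169]
side [[381.0212499072282, 0.0, 278.0531839158424], [0.0, 381.0212499072282, 209.3561899614929], [0.0, 0.0, 1.0]] [[0.8383, -0.5451, -0.0145], [-0.2883, -0.4204, -0.8603], [0.4628, 0.7253, -0.5096]] [-0.4093, 0.2996, 0.7365] [ 0.089 -0.631  0.627]
{'clock': 0.1, 'joint_pos': array([ 8.25103936e+01,  2.05844612e+01,  6.39703166e-01, -1.70592410e-02,
       -7.01358402e+01, -1.65074909e+01]), 'qvel': array([ 0.00965054, -0.1486676 ,  0.22168645,  0.14531293,  0.00504776,
       -0.04415613]), 'tau': array([-1.77419068e-03, -5.84165561e+01,  2.93755889e+01,  7.01548666e+00,
        1.02314207e-02, -4.79644996e-05]), 'tool_pos': array([0.27437139, 0.61628356, 0.24775605]), 'orientation': array([ 1.79918166e+02, -7.52638950e-03, -2.40028998e+01]), 'force': array([-0.47643409,  0.06883073, -0.53250346]), 'moment': array([ 0.00263522, -0.06044799, -0.00388905]), 'gripper_force': 0.0, 'opening': 0.08822723611326462}
```

View pics/top0.png

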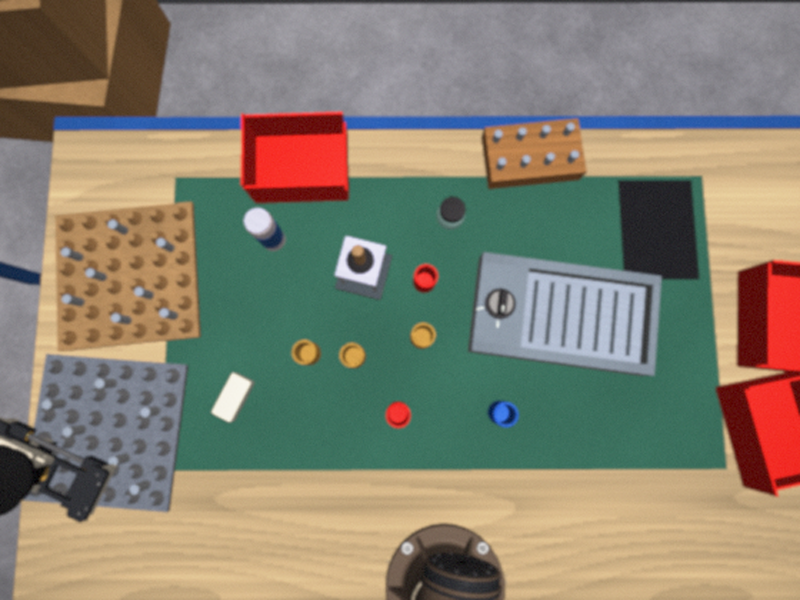

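View pics/side0.png

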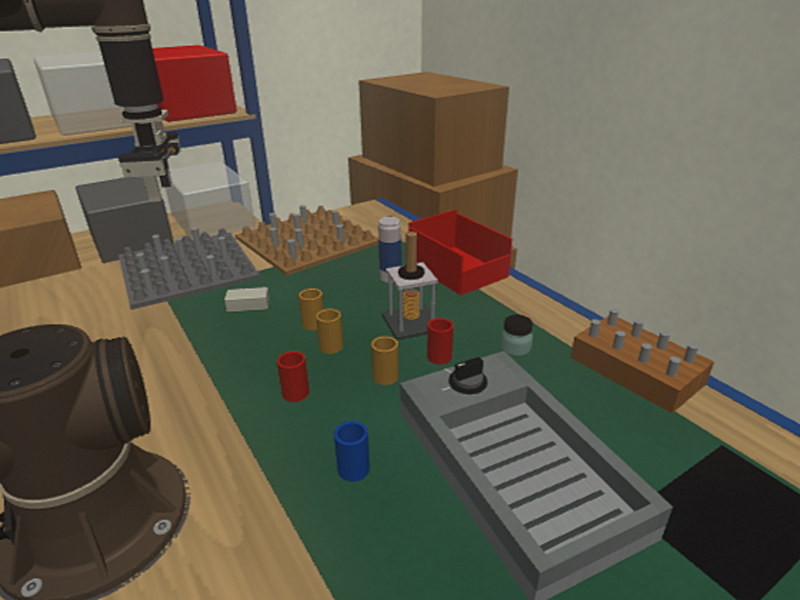

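The top view shows what could be mistaken for a cup: brass at (305,352), (352,355) and (423,335), red at (426,277) and (398,414), blue at (503,413). I take the three brass ones. The brush stands at (360,258), the knob is at (500,303), and the tray is on the right. The side view agrees. Next I take close crops.

```bash
cat > h.py <<'E'
from plant import ctrl
import cv2, numpy as np
def crop(n,u0,v0,u1,v1,k,f):
    s=ctrl.snapshot(n); cv2.imwrite(f"pics/{f}.png",cv2.resize(s["color"][v0:v1,u0:u1,::-1],None,fx=k,fy=k,interpolation=cv2.INTER_CUBIC))
def cal(n):
    return ctrl.snapshot(n)
def ray(s,u,v,z):
    d=s["R"].T@np.linalg.inv(s["intrinsics"])@[u,v,1]; c=-s["R"].T@s["t"]
    return c+d*(z-c[2])/d[2]
def proj(s,P):
    p=s["intrinsics"]@(s["R"]@np.array(P)+s["t"]); return p[:2]/p[2]
E
python3 - <<'E'
from h import *
crop("top",195,155,320,260,5.7,"c1")
crop("top",325,170,470,270,5.5,"c2")
E
```

```text
(no output)
```

View pics/c1.png

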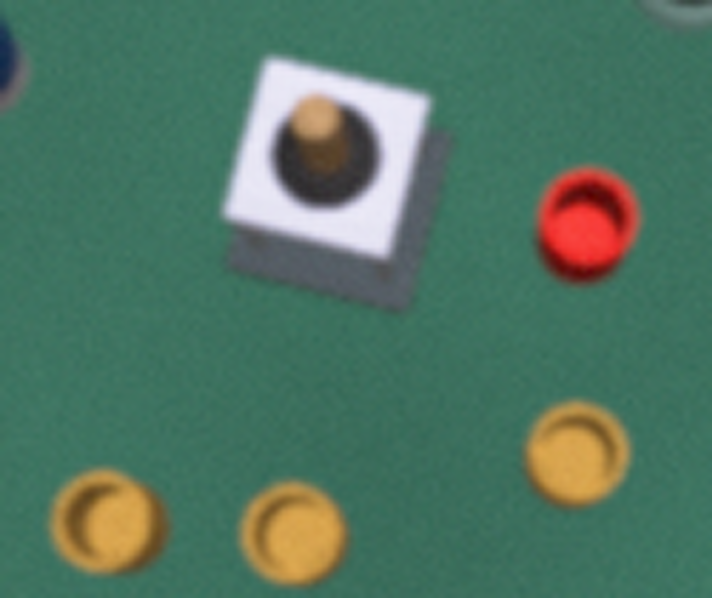

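View pics/c2.png

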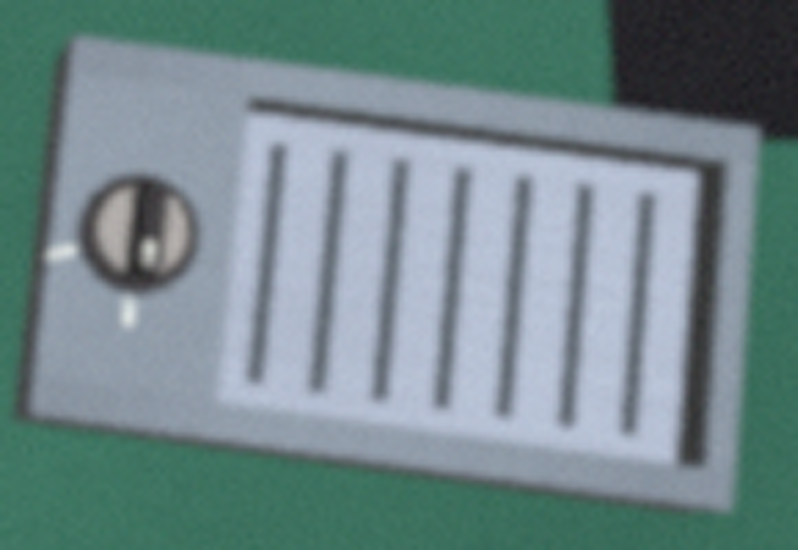

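The crops show the cup rims at c1 (102,520), (293,533) and (577,453), and the stand plate at (328,156). In c2 the knob disc is at (139,233), with its bar along the tray's short side and pointing at the off tick.

```bash
python3 - <<'E'
from h import *
t=cal("top");s=cal("side")
c1=lambda x,y:(195+x/5.7-.4,155+y/5.7-.4)
c2=lambda x,y:(325+x/5.5-.4,170+y/5.5-.4)
for n,x,y,z in [("L",102,520,.075),("M",293.5,533,.075),("R",577,453,.075),("red",589,218,.075),("hole",327.5,156,.118),("collar",326,153,.126),("btop",317,118,.188+.018)]:
    P=ray(t,*c1(x,y),z); print(n,P.round(4),"side800",(proj(s,P)*800/560).round(1), np.hypot(*P[:2]).round(3))
for nm,z,cs in [("tray",.065,[(73,38),(763,128),(732,512),(28,415)]),("wellrim",.065,[(250,103),(722,163),(703,465),(220,402)]),("knob",.079,[(139,233)]),("bar",.104,[(150,182),(147,265)])]:
    Q=np.array([ray(t,*c2(*c),z) for c in cs]); print(nm,Q.round(4).tolist(),Q.mean(0).round(4),[ (proj(s,q)*800/560).round(1).tolist() for q in Q])
for nm,c in [("can",(258,218)),("canbase",(271,240)),("jar",(453,205)),("wax",(232,397)),("redbox",(345,195)),("red2",(398,412)),("blue",(504,412))]:
    print(nm,ray(t,c[0]*.7,c[1]*.7,{"can":.15,"canbase":0,"wax":.035,"redbox":.06}.get(nm,.07)).round(3))
E
```

```text
L [0.4544 0.2729 0.075 ] side800 [309.5 293.9] 0.53
M [0.4479 0.1792 0.075 ] side800 [327.5 315.2] 0.482
R [0.4868 0.0402 0.075 ] side800 [383.3 343.6] 0.488
red [0.6041 0.0332 0.075 ] side800 [439.5 324.6] 0.605
hole [0.6267 0.1612 0.118 ] side800 [410.5 273.8] 0.647
collar [0.6265 0.1614 0.126 ] side800 [410.3 270.2] 0.647
btop [0.6251 0.1605 0.206 ] side800 [409.9 233.3] 0.645
tray [[0.6536, -0.0832, 0.065], [0.6051, -0.4422, 0.065], [0.4066, -0.4126, 0.065], [0.4564, -0.0554, 0.065]] [ 0.5304 -0.2483  0.065 ] [[502.5, 351.0], [674.8, 508.7], [540.1, 574.8], [398.8, 383.4]]
wellrim [[0.6188, -0.1749, 0.065], [0.5866, -0.4196, 0.065], [0.4304, -0.3994, 0.065], [0.4629, -0.1539, 0.065]] [ 0.5247 -0.2869  0.065 ] [[525.7, 386.7], [649.0, 502.8], [546.6, 554.5], [438.9, 417.2]]
knob [[0.5485, -0.1122, 0.079]] [ 0.5485 -0.1122  0.079 ] [[466.4, 374.7]]
bar [[0.5709, -0.1137, 0.104], [0.529, -0.111, 0.104]] [ 0.55   -0.1123  0.104 ] [[478.8, 357.8], [457.0, 366.0]]
can [0.701 0.352 0.15 ]
canbase [0.696 0.36  0.   ]
jar [ 0.751 -0.024  0.07 ]
wax [0.365 0.421 0.035]
redbox [0.776 0.197 0.06 ]
red2 [0.337 0.089 0.07 ]
blue [ 0.337 -0.116  0.07 ]
```

```bash
python3 - <<'E'
from h import *
crop("side",190,185,350,295,5,"c3")
E
```

```text
(no output)
```

View pics/c3.png

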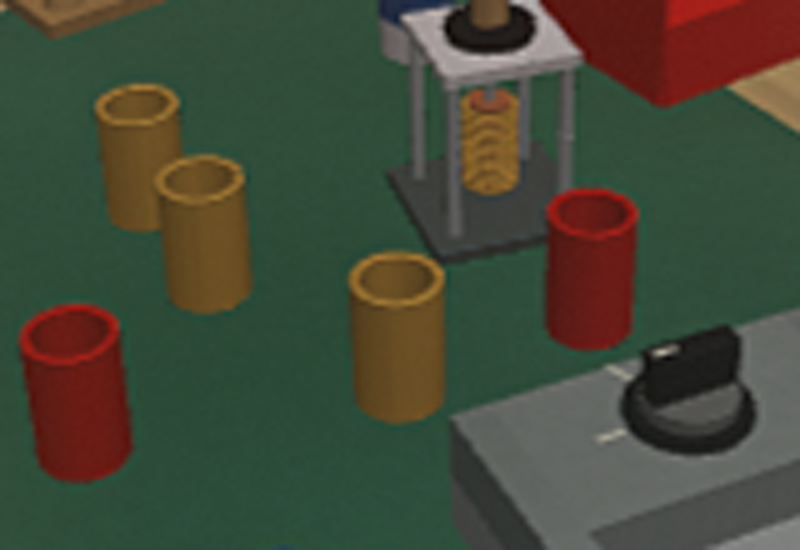

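The side view confirms the positions from the top view to about 1–2 mm, and all three chosen cups are brass. I'll turn the tool to yaw −98°, so the fingers close along the tray's x, and take the brush first.

```bash
cat > d.py <<'E'
# usage: d.py x y z yaw -> shift in tool units (world target relative to the pose measured), and turn
import sys; from h import *
from scipy.spatial.transform import Rotation as Ro
def st():
    o=ctrl.get_obs(); print("t",round(o["clock"],1),"tcp",o["tool_pos"].round(4),"rpy",o["orientation"].round(1),"F",o["force"].round(1),"op",round(o["opening"],4),"gf",round(o["gripper_force"],1),"j",o["joint_pos"].round(0)); return o
o=st()
if len(sys.argv)>1:
    x,y,z,w=map(float,sys.argv[1:5])
    R=Ro.from_euler("xyz",o["orientation"],degrees=True).as_matrix()
    G=Ro.from_euler("xyz",[180,0,w],degrees=True).as_matrix()
    print("shift",(R.T@(np.array([x,y,z])-o["tool_pos"])/.1).round(3),"turn",(Ro.from_matrix(R.T@G).as_rotvec()/(np.pi/2)).round(3))
E
python3 -m creep '[{"grip":0,"delta_pos":[0,0,0],"rotation":[0,0,0.41]},{"grip":0,"delta_pos":[0,0,0],"rotation":[0,0,0.41]},{"grip":0,"delta_pos":[0,0,0],"rotation":[0,0,0.41]},{"grip":0,"delta_pos":[0,0,0],"rotation":[0,0,0.41]},{"grip":0,"delta_pos":[0,0,0],"rotation":[0,0,0.41]}]'
python3 -m creep '[{"grip":0,"delta_pos":[0,0,0],"rotation":[0,0,0.41]},{"grip":0,"delta_pos":[0,0,0],"rotation":[0,0,0.41]},{"grip":0,"delta_pos":[0,0,0],"rotation":[0,0,0.41]},{"grip":0,"delta_pos":[0,0,0],"rotation":[0,0,0.41]},{"grip":0,"delta_pos":[0,0,0],"rotation":[0,0,0.41]}]'
python3 d.py 0.627 0.161 0.255 -97.7
```

```text
clock: 0.85
tool_pos: [0.2745, 0.6166, 0.2485]
orientation: [180.0, -0.0, -61.2]
force: [1.1, 0.8, 0.2]
opening: 0.0875
gripper_force: 0.0
clock: 1.35
tool_pos: [0.2745, 0.6166, 0.2485]
orientation: [180.0, -0.0, -98.1]
force: [-0.3, 0.2, 0.1]
opening: 0.0875
gripper_force: 0.0
t 1.4 tcp [0.2745 0.6166 0.2485] rpy [180.   -0.  -98.1] F [-0.3  0.2  0.1] op 0.0875 gf 0.0 j [ 83.  21.   1.  -0. -70. -91.]
shift [ 4.013 -4.133 -0.065] turn [ 0.    -0.    -0.005]
```

```bash

python3 -m creep '[{"grip":0,"delta_pos":[1,-1,-0.1],"rotation":[0,0,0]},{"grip":0,"delta_pos":[1,-1,-0.1],"rotation":[0,0,0]},{"grip":0,"delta_pos":[1,-1,-0.1],"rotation":[0,0,0]},{"grip":0,"delta_pos":[1,-1,-0.1],"rotation":[0,0,0]}]' |head -2
python3 -m creep '[{"grip":0,"delta_pos":[1,-1,0],"rotation":[0,0,0]},{"grip":0,"delta_pos":[1,-1,0],"rotation":[0,0,0]},{"grip":0,"delta_pos":[1,-1,0],"rotation":[0,0,0]},{"grip":0,"delta_pos":[1,-1,0],"rotation":[0,0,0]}]' |head -2
python3 -m creep '[{"grip":0,"delta_pos":[1,-1,0],"rotation":[0,0,0]},{"grip":0,"delta_pos":[1,-1,0],"rotation":[0,0,0]},{"grip":0,"delta_pos":[1,-1,0],"rotation":[0,0,0]},{"grip":0,"delta_pos":[1,-1,0],"rotation":[0,0,0]}]' |head -2
python3 -m creep '[{"grip":0,"delta_pos":[0.98,-1,0],"rotation":[0,0,0]},{"grip":0,"delta_pos":[0.98,-1,0],"rotation":[0,0,0]},{"grip":0,"delta_pos":[0.98,-1,0],"rotation":[0,0,0]},{"grip":0,"delta_pos":[0.98,-1,0],"rotation":[0,0,0]},{"grip":0,"delta_pos":[0.98,-1,0],"rotation":[0,0,0]}]' |head -2
python3 d.py 0.627 0.161 0.171 -97.7
```

```text
clock: 1.75
tool_pos: [0.3624, 0.5006, 0.2597]
clock: 2.15
tool_pos: [0.4475, 0.3881, 0.2589]
clock: 2.55
tool_pos: [0.533, 0.2758, 0.2584]
clock: 3.05
tool_pos: [0.6171, 0.1678, 0.2581]
t 3.0 tcp [0.6171 0.1678 0.2581] rpy [180.   -0.  -97.9] F [ 0.5  0.9 -0.8] op 0.0879 gf 0.0 j [ 33.  17.  -3.  -0. -70. -41.]
shift [ 0.054 -0.108  0.871] turn [ 0.    -0.    -0.002]
```

```bash

python3 -m creep '[{"grip":0,"delta_pos":[0.05,-0.1,0],"rotation":[0,0,0]},{"grip":0,"delta_pos":[0.05,-0.1,0],"rotation":[0,0,0]}]' |head -2
python3 d.py 0.627 0.161 0.171 -97.7
python3 - <<'E'
from h import *
crop("side",240,125,340,225,5.5,"g1")
crop("top",210,140,300,220,6,"g2")
a=cv2.imread("pics/g1.png");b=cv2.imread("pics/g2.png")
c=np.zeros((550,800,3),np.uint8); k=cv2.resize(a,(400,400)); c[:400,:400]=k; c[:356,400:]=cv2.resize(b,(400,356)); cv2.imwrite("pics/g.png",c)
E
```

```text
clock: 3.25
tool_pos: [0.6264, 0.1624, 0.2586]
t 3.2 tcp [0.6264 0.1624 0.2586] rpy [-180.     0.   -97.7] F [ 0.3 -0.5 -0.4] op 0.0876 gf 0.0 j [ 32.  18.  -2.   0. -70. -40.]
shift [ 0.013 -0.008  0.876] turn [-0.  0. -0.]
```

View pics/g.png

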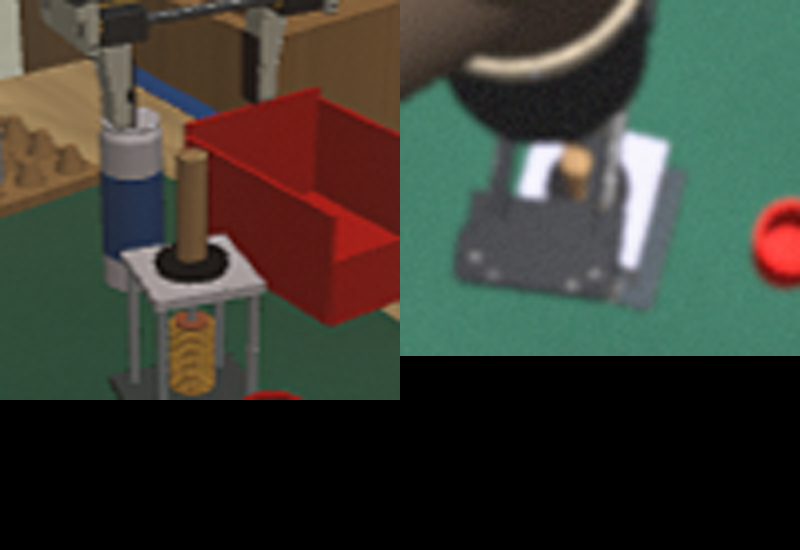

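The fingers straddle the handle: in the crop they are at x 115 and 262, and the handle is at 192. I'll go down and grip.

```bash

python3 -m creep '[{"grip":0,"delta_pos":[0.01,-0.01,0.3],"rotation":[0,0,0]},{"grip":0,"delta_pos":[0.01,-0.01,0.6],"rotation":[0,0,0]},{"grip":0,"delta_pos":[0.01,-0.01,0.88],"rotation":[0,0,0]},{"grip":0,"delta_pos":[0.01,-0.01,0.88],"rotation":[0,0,0]}]' |head -2
python3 -m creep '[{"grip":1,"delta_pos":[0,0,0],"rotation":[0,0,0]},{"grip":1,"delta_pos":[0,0,0],"rotation":[0,0,0]},{"grip":1,"delta_pos":[0,0,0],"rotation":[0,0,0]},{"grip":1,"delta_pos":[0,0,0],"rotation":[0,0,0]},{"grip":1,"delta_pos":[0,0,0],"rotation":[0,0,0]}]' 
python3 -m creep '[{"grip":1,"delta_pos":[0,0,0],"rotation":[0,0,0]},{"grip":1,"delta_pos":[0,0,0],"rotation":[0,0,0]},{"grip":1,"delta_pos":[0,0,0],"rotation":[0,0,0]},{"grip":1,"delta_pos":[0,0,0],"rotation":[0,0,0]},{"grip":1,"delta_pos":[0,0,0],"rotation":[0,0,0]}]'
python3 d.py
```

```text
clock: 3.75
tool_pos: [0.6243, 0.1604, 0.1666]
clock: 4.25
tool_pos: [0.6272, 0.1607, 0.1714]
orientation: [-179.9, 0.0, -97.8]
force: [-0.1, 0.1, -0.3]
opening: 0.0531
gripper_force: 0.0
clock: 4.75
tool_pos: [0.6269, 0.1606, 0.1705]
orientation: [180.0, -0.0, -97.8]
force: [1.0, 0.7, -0.5]
opening: 0.0212
gripper_force: 30.0
t 4.8 tcp [0.6269 0.1606 0.1705] rpy [180.   -0.  -97.8] F [ 1.   0.7 -0.5] op 0.0212 gf 30.0 j [ 32.  21.  -9.   0. -60. -39.]
```

```bash

python3 -m creep '[{"grip":1,"delta_pos":[0,0,-0.3],"rotation":[0,0,0]},{"grip":1,"delta_pos":[0,0,-0.6],"rotation":[0,0,0]},{"grip":1,"delta_pos":[0,0,-1],"rotation":[0,0,0]},{"grip":1,"delta_pos":[0,0,-1],"rotation":[0,0,0]}]' |head -2
python3 -m creep '[{"grip":1,"delta_pos":[0,0,-0.37],"rotation":[0,0,0]},{"grip":1,"delta_pos":[0,0,-0.37],"rotation":[0,0,0]},{"grip":1,"delta_pos":[0,0,-0.37],"rotation":[0,0,0]}]'
python3 d.py 0.4545 0.2725 0.3 -97.7
```

```text
clock: 5.15
tool_pos: [0.6294, 0.1613, 0.2768]
clock: 5.45
tool_pos: [0.627, 0.1608, 0.3081]
orientation: [-179.9, 0.1, -97.8]
force: [-0.1, -0.3, -1.6]
opening: 0.0213
gripper_force: 30.0
t 5.5 tcp [0.627  0.1608 0.3081] rpy [-1.799e+02  1.000e-01 -9.780e+01] F [-0.1 -0.3 -1.6] op 0.0213 gf 30.0 j [ 32.  16.   2.  -0. -76. -39.]
shift [-0.872  1.861  0.08 ] turn [-0.001  0.001 -0.001]
```

```bash

python3 -m creep '[{"grip":1,"delta_pos":[-0.2,0.4,0],"rotation":[0,0,0]},{"grip":1,"delta_pos":[-0.4,0.8,0],"rotation":[0,0,0]},{"grip":1,"delta_pos":[-0.44,1,0],"rotation":[0,0,0]},{"grip":1,"delta_pos":[-0.44,1,0],"rotation":[0,0,0]}]' |head -2
python3 -m creep '[{"grip":1,"delta_pos":[-0.2,0.4,0.2],"rotation":[0,0,0]},{"grip":1,"delta_pos":[-0.4,0.8,0.4],"rotation":[0,0,0]},{"grip":1,"delta_pos":[-0.43,0.86,0.4],"rotation":[0,0,0]},{"grip":1,"delta_pos":[-0.43,0.86,0.4],"rotation":[0,0,0]},{"grip":1,"delta_pos":[-0.43,0.86,0.4],"rotation":[0,0,0]}]'
python3 d.py 0.4545 0.2725 0.1625 -97.7
python3 - <<'E'
from h import *
crop("side",180,140,290,240,4,"h1")
crop("top",185,200,275,280,4.45,"h2")
a=cv2.imread("pics/h1.png");b=cv2.imread("pics/h2.png")
c=np.zeros((400,850,3),np.uint8); c[:400,:440]=a; c[:b.shape[0],440:440+b.shape[1]]=b; cv2.imwrite("pics/h.png",c[:,:800])
E
```

```text
clock: 5.85
tool_pos: [0.5312, 0.2185, 0.3068]
clock: 6.35
tool_pos: [0.455, 0.272, 0.2675]
orientation: [-180.0, -0.0, -97.8]
force: [0.1, 0.4, -0.8]
opening: 0.0213
gripper_force: 30.0
t 6.3 tcp [0.455  0.272  0.2675] rpy [-180.    -0.   -97.8] F [ 0.1  0.4 -0.8] op 0.0213 gf 30.0 j [ 52.   6. -16.   0. -68. -60.]
shift [-0.004  0.006  1.05 ] turn [-0.    -0.    -0.001]
```

View pics/h.png

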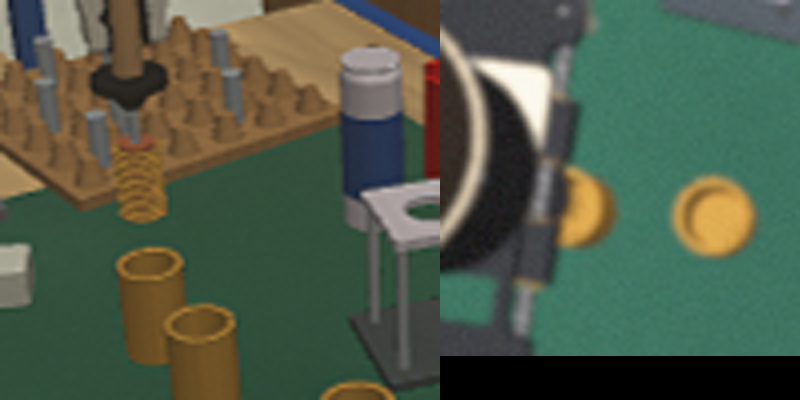

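```bash
python3 - <<'E'
from h import *
s=cal("side")
for P in [(.4545,.2725,.115),(.4545,.2725,.075)]:
    u=proj(s,P); print(((u-[180,140])*4).round(1))
E
```

```text
[141.6 214.4]
[147. 263.]
```

The brush tip lies over the cup as predicted, within about 1 mm. I'll go down, up and down again.

```bash

python3 -m creep '[{"grip":1,"delta_pos":[0,0,0.25],"rotation":[0,0,0]},{"grip":1,"delta_pos":[0,0,0.5],"rotation":[0,0,0]},{"grip":1,"delta_pos":[0,0,0.7],"rotation":[0,0,0]},{"grip":1,"delta_pos":[0,0,0.9],"rotation":[0,0,0]},{"grip":1,"delta_pos":[0,0,0.9],"rotation":[0,0,0]}]' 
python3 -m creep '[{"grip":1,"delta_pos":[0,0,0.13],"rotation":[0,0,0]},{"grip":1,"delta_pos":[0,0,0.13],"rotation":[0,0,0]},{"grip":1,"delta_pos":[0,0,0.13],"rotation":[0,0,0]},{"grip":1,"delta_pos":[0,0,0.13],"rotation":[0,0,0]},{"grip":1,"delta_pos":[0,0,0.13],"rotation":[0,0,0]}]'
python3 d.py 0.4545 0.2725 0.1625 -97.7
```

```text
clock: 7.0
tool_pos: [0.4539, 0.2704, 0.175]
orientation: [179.8, -0.2, -97.9]
force: [0.1, 0.2, -0.8]
opening: 0.0212
gripper_force: 30.0
clock: 7.5
tool_pos: [0.4548, 0.2723, 0.1654]
orientation: [-180.0, 0.1, -97.8]
force: [0.5, -0.3, -0.8]
opening: 0.0214
gripper_force: 30.0
t 7.5 tcp [0.4548 0.2723 0.1654] rpy [-1.80e+02  1.00e-01 -9.78e+01] F [ 0.5 -0.3 -0.8] op 0.0214 gf 30.0 j [ 52.  11. -24.   0. -55. -60.]
shift [-0.002  0.003  0.029] turn [-0.     0.001 -0.001]
```

```bash

python3 -m creep '[{"grip":1,"delta_pos":[0,0,0.04],"rotation":[0,0,0]},{"grip":1,"delta_pos":[0,0,0.04],"rotation":[0,0,0]},{"grip":1,"delta_pos":[0,0,0.04],"rotation":[0,0,0]},{"grip":1,"delta_pos":[0,0,0.04],"rotation":[0,0,0]}]' 
python3 -m creep '[{"grip":1,"delta_pos":[0,0,-0.2],"rotation":[0,0,0]},{"grip":1,"delta_pos":[0,0,-0.45],"rotation":[0,0,0]},{"grip":1,"delta_pos":[0,0,-0.45],"rotation":[0,0,0]},{"grip":1,"delta_pos":[0,0,-0.45],"rotation":[0,0,0]},{"grip":1,"delta_pos":[0,0,-0.45],"rotation":[0,0,0]}]'
python3 -m creep '[{"grip":1,"delta_pos":[0,0,0.2],"rotation":[0,0,0]},{"grip":1,"delta_pos":[0,0,0.38],"rotation":[0,0,0]},{"grip":1,"delta_pos":[0,0,0.45],"rotation":[0,0,0]},{"grip":1,"delta_pos":[0,0,0.45],"rotation":[0,0,0]},{"grip":1,"delta_pos":[0,0,0.45],"rotation":[0,0,0]}]'
python3 -m creep '[{"grip":1,"delta_pos":[0,0,0],"rotation":[0,0,0]},{"grip":1,"delta_pos":[0,0,0],"rotation":[0,0,0]}]'
```

```text
clock: 7.9
tool_pos: [0.4544, 0.2721, 0.1606]
orientation: [180.0, -0.0, -97.8]
force: [-1.0, 0.2, -1.1]
opening: 0.0215
gripper_force: 30.0
clock: 8.4
tool_pos: [0.454, 0.2717, 0.2048]
orientation: [179.9, -0.0, -97.8]
force: [0.7, 0.1, -1.9]
opening: 0.0214
gripper_force: 30.0
clock: 8.9
tool_pos: [0.4544, 0.272, 0.1604]
orientation: [180.0, -0.0, -97.8]
force: [0.4, 0.4, -1.5]
opening: 0.0217
gripper_force: 30.0
clock: 9.1
tool_pos: [0.4545, 0.2721, 0.1609]
orientation: [-180.0, 0.0, -97.8]
force: [0.7, 0.0, -1.3]
opening: 0.0217
gripper_force: 30.0
```

```bash

python3 -m creep '[{"grip":1,"delta_pos":[0,0,-0.3],"rotation":[0,0,0]},{"grip":1,"delta_pos":[0,0,-0.6],"rotation":[0,0,0]},{"grip":1,"delta_pos":[0,0,-0.95],"rotation":[0,0,0]},{"grip":1,"delta_pos":[0,0,-0.95],"rotation":[0,0,0]},{"grip":1,"delta_pos":[0,0,-0.95],"rotation":[0,0,0]}]' 
python3 d.py 0.448 0.179 0.257 -97.7
python3 - <<'E'
from h import *
crop("side",180,150,320,255,5.5,"i1")
E
```

```text
clock: 9.6
tool_pos: [0.4545, 0.2723, 0.2564]
orientation: [-179.9, 0.1, -97.8]
force: [-0.7, -0.7, -2.2]
opening: 0.021
gripper_force: 30.0
t 9.6 tcp [0.4545 0.2723 0.2564] rpy [-1.799e+02  1.000e-01 -9.780e+01] F [-0.7 -0.7 -2.2] op 0.021 gf 30.0 j [ 52.   6. -17.  -0. -66. -60.]
shift [ 0.933 -0.062 -0.008] turn [-0.001  0.001 -0.001]
```

View pics/i1.png

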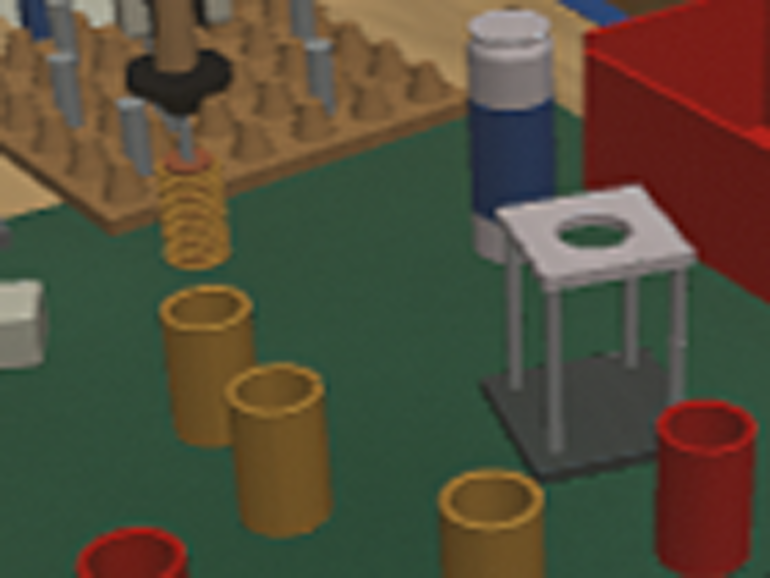

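The brush is upright, and the middle cup (rim at (276,390)) and the right cup have not moved. On to the middle cup.

```bash

python3 -m creep '[{"grip":1,"delta_pos":[0.4,-0.03,0],"rotation":[0,0,0]},{"grip":1,"delta_pos":[0.8,-0.06,0],"rotation":[0,0,0]},{"grip":1,"delta_pos":[0.93,-0.06,0],"rotation":[0,0,0]},{"grip":1,"delta_pos":[0.93,-0.06,0],"rotation":[0,0,0]},{"grip":1,"delta_pos":[0.93,-0.06,0],"rotation":[0,0,0]}]' |head -2
python3 d.py 0.448 0.179 0.161 -97.7
python3 -m creep '[{"grip":1,"delta_pos":[0,0,0.25],"rotation":[0,0,0]},{"grip":1,"delta_pos":[0,0,0.5],"rotation":[0,0,0]},{"grip":1,"delta_pos":[0,0,0.75],"rotation":[0,0,0]},{"grip":1,"delta_pos":[0,0,0.95],"rotation":[0,0,0]},{"grip":1,"delta_pos":[0,0,0.95],"rotation":[0,0,0]}]' 
python3 -m creep '[{"grip":1,"delta_pos":[0,0,0.0],"rotation":[0,0,0]},{"grip":1,"delta_pos":[0,0,0.0],"rotation":[0,0,0]}]'
python3 d.py 0.448 0.179 0.161 -97.7
```

```text
clock: 10.15
tool_pos: [0.4478, 0.1791, 0.2551]
t 10.2 tcp [0.4478 0.1791 0.2551] rpy [180.   -0.  -97.8] F [-0.1 -0.1 -1. ] op 0.0213 gf 30.0 j [ 45.   2. -22.  -0. -66. -53.]
shift [ 0.    -0.003  0.941] turn [ 0.    -0.    -0.002]
clock: 10.65
tool_pos: [0.4472, 0.1794, 0.1583]
orientation: [179.9, -0.2, -97.7]
force: [-0.2, -0.4, -0.5]
opening: 0.0217
gripper_force: 30.0
clock: 10.85
tool_pos: [0.4481, 0.1798, 0.161]
orientation: [-180.0, 0.0, -97.8]
force: [-0.2, -0.5, -2.1]
opening: 0.0216
gripper_force: 30.0
t 10.8 tcp [0.4481 0.1798 0.161 ] rpy [-180.     0.   -97.8] F [-0.2 -0.5 -2.1] op 0.0216 gf 30.0 j [ 45.   7. -30.   0. -53. -53.]
shift [ 0.008 -0.001  0.   ] turn [-0.     0.    -0.001]
```

```bash

python3 -m creep '[{"grip":1,"delta_pos":[0,0,-0.2],"rotation":[0,0,0]},{"grip":1,"delta_pos":[0,0,-0.45],"rotation":[0,0,0]},{"grip":1,"delta_pos":[0,0,-0.45],"rotation":[0,0,0]},{"grip":1,"delta_pos":[0,0,-0.45],"rotation":[0,0,0]},{"grip":1,"delta_pos":[0,0,-0.45],"rotation":[0,0,0]}]' |head -2
python3 -m creep '[{"grip":1,"delta_pos":[0,0,0.2],"rotation":[0,0,0]},{"grip":1,"delta_pos":[0,0,0.38],"rotation":[0,0,0]},{"grip":1,"delta_pos":[0,0,0.45],"rotation":[0,0,0]},{"grip":1,"delta_pos":[0,0,0.45],"rotation":[0,0,0]},{"grip":1,"delta_pos":[0,0,0.45],"rotation":[0,0,0]}]' |head -2
python3 -m creep '[{"grip":1,"delta_pos":[0,0,0],"rotation":[0,0,0]},{"grip":1,"delta_pos":[0,0,0],"rotation":[0,0,0]}]' |head -2
python3 -m creep '[{"grip":1,"delta_pos":[0,0,-0.3],"rotation":[0,0,0]},{"grip":1,"delta_pos":[0,0,-0.6],"rotation":[0,0,0]},{"grip":1,"delta_pos":[0,0,-0.95],"rotation":[0,0,0]},{"grip":1,"delta_pos":[0,0,-0.95],"rotation":[0,0,0]},{"grip":1,"delta_pos":[0,0,-0.95],"rotation":[0,0,0]}]' |head -2
python3 d.py 0.487 0.040 0.257 -97.7
python3 - <<'E'
from h import *
crop("side",180,150,320,255,5.5,"i2")
E
```

```text
clock: 11.35
tool_pos: [0.4474, 0.179, 0.2052]
clock: 11.85
tool_pos: [0.448, 0.1792, 0.1608]
clock: 12.05
tool_pos: [0.4481, 0.1794, 0.1612]
clock: 12.55
tool_pos: [0.4479, 0.1794, 0.2565]
t 12.6 tcp [0.4479 0.1794 0.2565] rpy [-1.799e+02  1.000e-01 -9.780e+01] F [-1.   0.4 -1.4] op 0.0214 gf 30.0 j [ 45.   2. -22.  -0. -66. -53.]
shift [ 1.328 -0.576 -0.007] turn [-0.001  0.001 -0.001]
```

View pics/i2.png

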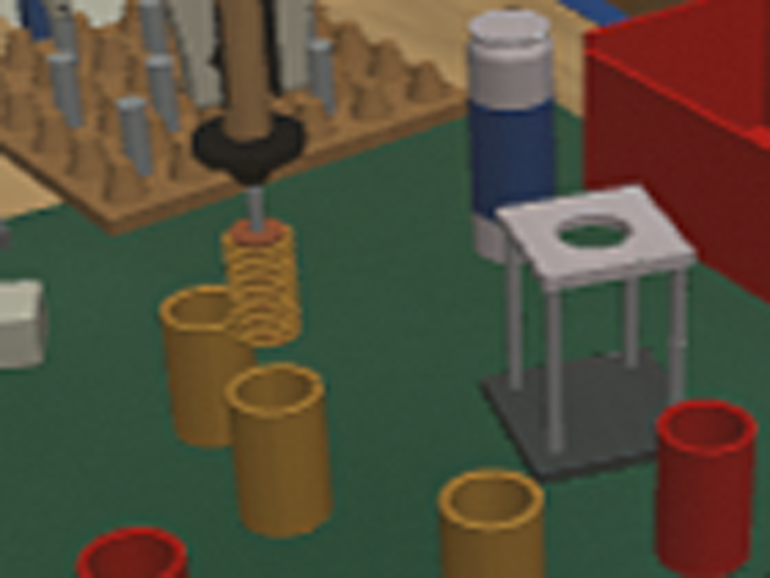

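The right cup (rim at (492,500)) has not moved. I'll brush it the same way.

```bash

python3 -m creep '[{"grip":1,"delta_pos":[0.3,-0.1,0],"rotation":[0,0,0]},{"grip":1,"delta_pos":[0.7,-0.3,0],"rotation":[0,0,0]},{"grip":1,"delta_pos":[1,-0.43,0],"rotation":[0,0,0]},{"grip":1,"delta_pos":[1,-0.43,0],"rotation":[0,0,0]}]' |head -2
python3 -m creep '[{"grip":1,"delta_pos":[0.33,-0.15,0],"rotation":[0,0,0]},{"grip":1,"delta_pos":[0.33,-0.15,0],"rotation":[0,0,0]},{"grip":1,"delta_pos":[0.33,-0.15,0],"rotation":[0,0,0]},{"grip":1,"delta_pos":[0.33,-0.15,0],"rotation":[0,0,0]}]' |head -2
python3 d.py 0.487 0.040 0.161 -97.7
```

```text
clock: 13.0
tool_pos: [0.4765, 0.0711, 0.2541]
clock: 13.4
tool_pos: [0.4868, 0.0398, 0.2549]
t 13.4 tcp [0.4868 0.0398 0.2549] rpy [179.9  -0.  -97.8] F [-0.2  0.6 -1. ] op 0.0217 gf 30.0 j [ 28.   3. -22.  -0. -66. -36.]
shift [-0.003 -0.002  0.939] turn [ 0.001 -0.    -0.001]
```

```bash

python3 -m creep '[{"grip":1,"delta_pos":[0,0,0.25],"rotation":[0,0,0]},{"grip":1,"delta_pos":[0,0,0.5],"rotation":[0,0,0]},{"grip":1,"delta_pos":[0,0,0.75],"rotation":[0,0,0]},{"grip":1,"delta_pos":[0,0,0.95],"rotation":[0,0,0]},{"grip":1,"delta_pos":[0,0,0.95],"rotation":[0,0,0]}]' |head -2
python3 -m creep '[{"grip":1,"delta_pos":[0,0,0.0],"rotation":[0,0,0]},{"grip":1,"delta_pos":[0,0,0.0],"rotation":[0,0,0]},{"grip":1,"delta_pos":[0,0,0.0],"rotation":[0,0,0]}]' |head -4
python3 -m creep '[{"grip":1,"delta_pos":[0,0,-0.2],"rotation":[0,0,0]},{"grip":1,"delta_pos":[0,0,-0.45],"rotation":[0,0,0]},{"grip":1,"delta_pos":[0,0,-0.45],"rotation":[0,0,0]},{"grip":1,"delta_pos":[0,0,-0.45],"rotation":[0,0,0]},{"grip":1,"delta_pos":[0,0,-0.45],"rotation":[0,0,0]}]' |head -2
python3 -m creep '[{"grip":1,"delta_pos":[0,0,0.2],"rotation":[0,0,0]},{"grip":1,"delta_pos":[0,0,0.38],"rotation":[0,0,0]},{"grip":1,"delta_pos":[0,0,0.45],"rotation":[0,0,0]},{"grip":1,"delta_pos":[0,0,0.45],"rotation":[0,0,0]},{"grip":1,"delta_pos":[0,0,0.45],"rotation":[0,0,0]}]' |head -2
python3 -m creep '[{"grip":1,"delta_pos":[0,0,0],"rotation":[0,0,0]},{"grip":1,"delta_pos":[0,0,0],"rotation":[0,0,0]}]' |head -4
python3 -m creep '[{"grip":1,"delta_pos":[0,0,-0.3],"rotation":[0,0,0]},{"grip":1,"delta_pos":[0,0,-0.6],"rotation":[0,0,0]},{"grip":1,"delta_pos":[0,0,-1],"rotation":[0,0,0]},{"grip":1,"delta_pos":[0,0,-1],"rotation":[0,0,0]}]' |head -2
python3 -m creep '[{"grip":1,"delta_pos":[0,0,-0.5],"rotation":[0,0,0]},{"grip":1,"delta_pos":[0,0,-0.5],"rotation":[0,0,0]},{"grip":1,"delta_pos":[0,0,-0.5],"rotation":[0,0,0]}]' |head -4
python3 d.py 0.627 0.161 0.31 -97.7
```

```text
clock: 13.9
tool_pos: [0.4856, 0.0397, 0.1583]
clock: 14.2
tool_pos: [0.4877, 0.0399, 0.1616]
orientation: [-179.9, 0.1, -97.8]
force: [-0.9, -0.1, -0.9]
clock: 14.7
tool_pos: [0.4867, 0.0394, 0.2052]
clock: 15.2
tool_pos: [0.4875, 0.0395, 0.1608]
clock: 15.4
tool_pos: [0.4876, 0.0396, 0.1612]
orientation: [-179.9, 0.0, -97.8]
force: [-0.1, 0.2, -0.8]
clock: 15.8
tool_pos: [0.49, 0.0401, 0.2666]
clock: 16.1
tool_pos: [0.4876, 0.0397, 0.3118]
orientation: [-179.8, 0.1, -97.8]
force: [0.1, 0.1, -1.9]
t 16.1 tcp [0.4876 0.0397 0.3118] rpy [-1.798e+02  1.000e-01 -9.780e+01] F [ 0.1  0.1 -1.9] op 0.0217 gf 30.0 j [ 28.   0. -16.  -0. -73. -36.]
shift [-1.39  -1.216  0.025] turn [-0.002  0.001 -0.001]
```

```bash

python3 -m creep '[{"grip":1,"delta_pos":[-0.3,-0.2,0],"rotation":[0,0,0]},{"grip":1,"delta_pos":[-0.6,-0.5,0],"rotation":[0,0,0]},{"grip":1,"delta_pos":[-0.9,-0.8,0],"rotation":[0,0,0]},{"grip":1,"delta_pos":[-0.9,-0.8,0],"rotation":[0,0,0]}]' |head -2
python3 -m creep '[{"grip":1,"delta_pos":[-0.3,-0.2,0],"rotation":[0,0,0]},{"grip":1,"delta_pos":[-0.49,-0.42,0.1],"rotation":[0,0,0]},{"grip":1,"delta_pos":[-0.49,-0.42,0.1],"rotation":[0,0,0]},{"grip":1,"delta_pos":[-0.49,-0.42,0.1],"rotation":[0,0,0]},{"grip":1,"delta_pos":[-0.49,-0.42,0.1],"rotation":[0,0,0]}]' |head -2
python3 d.py 0.627 0.161 0.171 -97.7
python3 - <<'E'
from h import *
crop("side",240,130,340,230,5.5,"j1")
s=cal("side"); o=ctrl.get_obs()["tool_pos"]
for P in [(o[0],o[1],o[2]-.1525),(.627,.161,.118)]: print(((proj(s,P)-[240,130])*5.5).round(1))
E
```

```text
clock: 16.5
tool_pos: [0.5811, 0.1202, 0.3072]
clock: 17.0
tool_pos: [0.6264, 0.1602, 0.3001]
t 17.0 tcp [0.6264 0.1602 0.3001] rpy [180.   -0.  -97.8] F [-0.3 -0.7 -0.7] op 0.0216 gf 30.0 j [ 32.  16.   1.  -0. -75. -39.]
shift [-0.01  -0.006  1.291] turn [ 0.    -0.    -0.001]
[261.1 287. ]
[261.1 339.1]
```

View pics/j1.png

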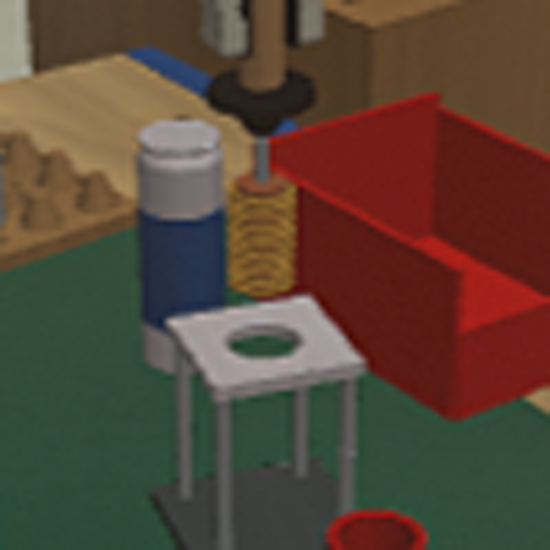

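The tip (262,288) is above the hole (264,342). I'll lower it in.

```bash

python3 -m creep '[{"grip":1,"delta_pos":[-0.01,0,0.25],"rotation":[0,0,0]},{"grip":1,"delta_pos":[-0.01,0,0.5],"rotation":[0,0,0]},{"grip":1,"delta_pos":[-0.01,0,0.75],"rotation":[0,0,0]},{"grip":1,"delta_pos":[-0.01,0,0.95],"rotation":[0,0,0]},{"grip":1,"delta_pos":[-0.01,0,0.95],"rotation":[0,0,0]}]'
python3 -m creep '[{"grip":1,"delta_pos":[0,0,0.1],"rotation":[0,0,0]},{"grip":1,"delta_pos":[0,0,0.2],"rotation":[0,0,0]},{"grip":1,"delta_pos":[0,0,0.3],"rotation":[0,0,0]},{"grip":1,"delta_pos":[0,0,0.33],"rotation":[0,0,0]},{"grip":1,"delta_pos":[0,0,0.33],"rotation":[0,0,0]}]'
python3 d.py 0.627 0.161 0.171 -97.7
```

```text
clock: 17.6
tool_pos: [0.6252, 0.1607, 0.2032]
orientation: [179.8, -0.1, -97.8]
force: [0.1, -0.3, -1.1]
opening: 0.0216
gripper_force: 30.0
clock: 18.1
tool_pos: [0.6268, 0.1615, 0.172]
orientation: [180.0, -0.0, -97.8]
force: [-0.3, -0.3, -1.4]
opening: 0.0221
gripper_force: 30.0
t 18.1 tcp [0.6268 0.1615 0.172 ] rpy [180.   -0.  -97.8] F [-0.3 -0.3 -1.4] op 0.0221 gf 30.0 j [ 32.  21.  -9.   0. -60. -39.]
shift [ 0.005 -0.002  0.01 ] turn [ 0.    -0.    -0.001]
```

```bash

python3 -m creep '[{"grip":1,"delta_pos":[0,0,0.01],"rotation":[0,0,0]},{"grip":1,"delta_pos":[0,0,0.01],"rotation":[0,0,0]},{"grip":0,"delta_pos":[0,0,0.01],"rotation":[0,0,0]},{"grip":0,"delta_pos":[0,0,0.01],"rotation":[0,0,0]},{"grip":0,"delta_pos":[0,0,0.01],"rotation":[0,0,0]}]'
python3 -m creep '[{"grip":0,"delta_pos":[0,0,0],"rotation":[0,0,0]},{"grip":0,"delta_pos":[0,0,0],"rotation":[0,0,0]},{"grip":0,"delta_pos":[0,0,0],"rotation":[0,0,0]},{"grip":0,"delta_pos":[0,0,0],"rotation":[0,0,0]},{"grip":0,"delta_pos":[0,0,0],"rotation":[0,0,0]}]'
python3 -m creep '[{"grip":0,"delta_pos":[0,0,-0.4],"rotation":[0,0,0]},{"grip":0,"delta_pos":[0,0,-0.8],"rotation":[0,0,0]},{"grip":0,"delta_pos":[0,0,-0.8],"rotation":[0,0,0]},{"grip":0,"delta_pos":[0,0,-0.8],"rotation":[0,0,0]}]'
python3 d.py 0.487 0.040 0.16 -97.7
```

```text
clock: 18.6
tool_pos: [0.6272, 0.1617, 0.1719]
orientation: [-180.0, 0.0, -97.8]
force: [-0.4, 0.3, 0.2]
opening: 0.0399
gripper_force: 0.0
clock: 19.1
tool_pos: [0.627, 0.1616, 0.1715]
orientation: [180.0, -0.0, -97.8]
force: [0.0, -0.1, -0.1]
opening: 0.0802
gripper_force: 0.0
clock: 19.5
tool_pos: [0.6274, 0.1619, 0.2528]
orientation: [-179.9, 0.1, -97.8]
force: [0.2, -0.4, -1.2]
opening: 0.0876
gripper_force: 0.0
t 19.5 tcp [0.6274 0.1619 0.2528] rpy [-1.799e+02  1.000e-01 -9.780e+01] F [ 0.2 -0.4 -1.2] op 0.0876 gf 0.0 j [ 32.  18.  -3.  -0. -69. -39.]
shift [1.4   1.227 0.923] turn [-0.001  0.001 -0.001]
```

```bash

python3 -m creep '[{"grip":0,"delta_pos":[0.4,0.3,0],"rotation":[0,0,0]},{"grip":0,"delta_pos":[0.8,0.7,0],"rotation":[0,0,0]},{"grip":0,"delta_pos":[0.9,0.8,0],"rotation":[0,0,0]},{"grip":0,"delta_pos":[0.9,0.8,0],"rotation":[0,0,0]}]' |head -2
python3 -m creep '[{"grip":0,"delta_pos":[0.3,0.2,0.4],"rotation":[0,0,0]},{"grip":0,"delta_pos":[0.5,0.43,0.9],"rotation":[0,0,0]},{"grip":0,"delta_pos":[0.5,0.43,0.9],"rotation":[0,0,0]},{"grip":0,"delta_pos":[0.5,0.43,0.9],"rotation":[0,0,0]},{"grip":0,"delta_pos":[0.5,0.43,0.9],"rotation":[0,0,0]}]' |head -2
python3 d.py 0.487 0.040 0.06 -97.7
python3 - <<'E'
from h import *
crop("side",185,125,345,285,3.75,"k1")
s=cal("side")
print([((proj(s,P)-[185,125])*3.75).round(1).tolist() for P in [(.4544,.2729,.075),(.4479,.1792,.075),(.4868,.0402,.075)]])
E
```

```text
clock: 19.9
tool_pos: [0.533, 0.0815, 0.2511]
clock: 20.4
tool_pos: [0.4877, 0.0403, 0.1622]
t 20.4 tcp [0.4877 0.0403 0.1622] rpy [-179.9   -0.   -97.8] F [ 0.2 -0.3  0.5] op 0.0874 gf 0.0 j [ 28.   7. -29.   0. -53. -36.]
shift [0.004 0.008 1.022] turn [-0.001 -0.    -0.001]
[[118.7, 302.6], [165.9, 358.6], [312.5, 433.1]]
```

View pics/k1.png

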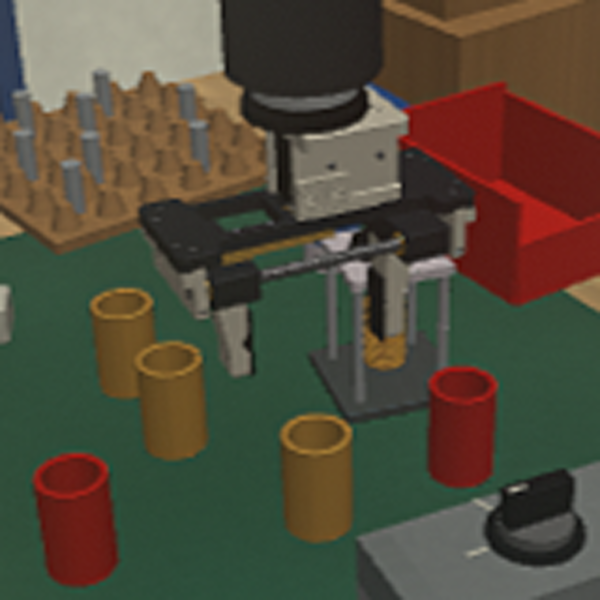

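All the cups are in place: rims at (123,304), (169,361) and (316,434), next to the predicted positions. I'll grip the right cup.

```bash

python3 -m creep '[{"grip":0,"delta_pos":[0,0.01,0.25],"rotation":[0,0,0]},{"grip":0,"delta_pos":[0,0.01,0.5],"rotation":[0,0,0]},{"grip":0,"delta_pos":[0,0.01,0.75],"rotation":[0,0,0]},{"grip":0,"delta_pos":[0,0.01,1],"rotation":[0,0,0]},{"grip":0,"delta_pos":[0,0.01,1],"rotation":[0,0,0]}]' |head -4
python3 -m creep '[{"grip":1,"delta_pos":[0,0,0],"rotation":[0,0,0]},{"grip":1,"delta_pos":[0,0,0],"rotation":[0,0,0]},{"grip":1,"delta_pos":[0,0,0],"rotation":[0,0,0]},{"grip":1,"delta_pos":[0,0,0],"rotation":[0,0,0]},{"grip":1,"delta_pos":[0,0,0],"rotation":[0,0,0]}]' |head -2
python3 -m creep '[{"grip":1,"delta_pos":[0,0,0],"rotation":[0,0,0]},{"grip":1,"delta_pos":[0,0,0],"rotation":[0,0,0]},{"grip":1,"delta_pos":[0,0,0],"rotation":[0,0,0]}]'
python3 - <<'E'
import numpy as np
w=np.array([.5247,-.2869]);a=np.radians(-7.7);X=np.array([np.cos(a),np.sin(a)]);Y=np.array([-np.sin(a),np.cos(a)])
for y in(-.075,0,.075):print((w+Y*y).round(4), np.hypot(*(w+Y*y)).round(3))
E
python3 d.py
```

```text
clock: 21.0
tool_pos: [0.4846, 0.0397, 0.0597]
orientation: [179.8, -0.1, -97.8]
force: [-0.1, -0.2, 0.5]
clock: 21.5
tool_pos: [0.4855, 0.0399, 0.0622]
clock: 21.8
tool_pos: [0.486, 0.04, 0.0622]
orientation: [-179.9, 0.0, -97.8]
force: [-0.3, 0.4, 6.3]
opening: 0.0468
gripper_force: 30.0
[ 0.5147 -0.3612] 0.629
[ 0.5247 -0.2869] 0.598
[ 0.5347 -0.2126] 0.575
t 21.8 tcp [0.486  0.04   0.0622] rpy [-179.9    0.   -97.8] F [-0.3  0.4  6.3] op 0.0468 gf 30.0 j [ 28.  15. -36.   0. -39. -36.]
```

```bash

python3 -m creep '[{"grip":1,"delta_pos":[0,0,-0.3],"rotation":[0,0,0]},{"grip":1,"delta_pos":[0,0,-0.6],"rotation":[0,0,0]},{"grip":1,"delta_pos":[0,0,-1],"rotation":[0,0,0]},{"grip":1,"delta_pos":[0,0,-1],"rotation":[0,0,0]}]' |head -2
python3 -m creep '[{"grip":1,"delta_pos":[0,0,-0.3],"rotation":[0,0,0]},{"grip":1,"delta_pos":[0,0,-0.3],"rotation":[0,0,0]},{"grip":1,"delta_pos":[0,0,-0.3],"rotation":[0,0,0]}]'
python3 d.py 0.5147 -0.3612 0.19 -97.7
```

```text
clock: 22.2
tool_pos: [0.4874, 0.0405, 0.1659]
clock: 22.5
tool_pos: [0.4846, 0.0397, 0.191]
orientation: [180.0, 0.0, -97.8]
force: [-0.1, 0.0, -3.5]
opening: 0.0469
gripper_force: 30.0
t 22.5 tcp [0.4846 0.0397 0.191 ] rpy [180.    0.  -97.8] F [-0.1  0.  -3.5] op 0.0469 gf 30.0 j [ 28.   5. -27.  -0. -57. -36.]
shift [ 3.931 -0.843  0.008] turn [ 0.     0.    -0.001]
```

```bash

python3 -m creep '[{"grip":1,"delta_pos":[0.3,-0.06,0],"rotation":[0,0,0]},{"grip":1,"delta_pos":[0.7,-0.15,0],"rotation":[0,0,0]},{"grip":1,"delta_pos":[1,-0.21,0],"rotation":[0,0,0]}]' |head -2
python3 -m creep '[{"grip":1,"delta_pos":[0.5,-0.1,0],"rotation":[0,0,0]},{"grip":1,"delta_pos":[1,-0.21,0],"rotation":[0,0,0]},{"grip":1,"delta_pos":[1,-0.21,0],"rotation":[0,0,0]}]' |head -2
python3 -m creep '[{"grip":1,"delta_pos":[0.5,-0.1,0],"rotation":[0,0,0]},{"grip":1,"delta_pos":[1,-0.21,0],"rotation":[0,0,0]},{"grip":1,"delta_pos":[1,-0.21,0],"rotation":[0,0,0]}]' |head -2
python3 -m creep '[{"grip":1,"delta_pos":[0.4,-0.1,0],"rotation":[0,0,0]},{"grip":1,"delta_pos":[0.7,-0.15,0],"rotation":[0,0,0]},{"grip":1,"delta_pos":[0.92,-0.2,0],"rotation":[0,0,0]},{"grip":1,"delta_pos":[0.92,-0.2,0],"rotation":[0,0,0]},{"grip":1,"delta_pos":[0.92,-0.2,0],"rotation":[0,0,0]}]' |head -2
python3 d.py 0.5147 -0.3612 0.094 -97.7
```

```text
clock: 22.8
tool_pos: [0.4913, -0.0636, 0.1897]
clock: 23.1
tool_pos: [0.4983, -0.1686, 0.1893]
clock: 23.4
tool_pos: [0.5059, -0.27, 0.1891]
clock: 23.9
tool_pos: [0.5133, -0.3595, 0.1893]
t 23.9 tcp [ 0.5133 -0.3595  0.1893] rpy [ 1.798e+02  1.000e-01 -9.790e+01] F [ 0.7  0.4 -3.3] op 0.0469 gf 30.0 j [-17.  19. -10.  -0. -61.   9.]
shift [ 0.016 -0.019  0.953] turn [ 0.002  0.001 -0.002]
```

```bash

python3 -m creep '[{"grip":1,"delta_pos":[0.01,-0.02,0.3],"rotation":[0,0,0]},{"grip":1,"delta_pos":[0.01,-0.02,0.6],"rotation":[0,0,0]},{"grip":1,"delta_pos":[0.01,-0.02,0.8],"rotation":[0,0,0]},{"grip":1,"delta_pos":[0.01,-0.02,0.9],"rotation":[0,0,0]},{"grip":1,"delta_pos":[0.01,-0.02,0.9],"rotation":[0,0,0]}]'
python3 -m creep '[{"grip":1,"delta_pos":[0,0,0.03],"rotation":[0,0,0]},{"grip":1,"delta_pos":[0,0,0.05],"rotation":[0,0,0]},{"grip":1,"delta_pos":[0,0,0.05],"rotation":[0,0,0]}]'
python3 d.py 0.5147 -0.3612 0.0925 -97.7
```

```text
clock: 24.4
tool_pos: [0.5153, -0.36, 0.0999]
orientation: [179.8, 0.0, -97.8]
force: [-0.2, 0.8, -2.6]
opening: 0.0466
gripper_force: 30.0
clock: 24.7
tool_pos: [0.5164, -0.3612, 0.0972]
orientation: [-179.9, -0.0, -97.8]
force: [-0.3, 0.7, -3.6]
opening: 0.0463
gripper_force: 30.0
t 24.7 tcp [ 0.5164 -0.3612  0.0972] rpy [-179.9   -0.   -97.8] F [-0.3  0.7 -3.6] op 0.0463 gf 30.0 j [-17.  24. -16.   0. -50.   9.]
shift [0.002 0.017 0.047] turn [-0.001 -0.    -0.001]
```

```bash

python3 -m creep '[{"grip":1,"delta_pos":[0,0.01,0.02],"rotation":[0,0,0]},{"grip":1,"delta_pos":[0,0.01,0.045],"rotation":[0,0,0]},{"grip":1,"delta_pos":[0,0.01,0.045],"rotation":[0,0,0]},{"grip":1,"delta_pos":[0,0.01,0.045],"rotation":[0,0,0]},{"grip":1,"delta_pos":[0,0.01,0.045],"rotation":[0,0,0]}]'
```

```text
clock: 25.2
tool_pos: [0.5153, -0.3612, 0.0924]
orientation: [-180.0, -0.0, -97.8]
force: [-0.9, -0.6, 1.2]
opening: 0.047
gripper_force: 30.0
```

```bash

python3 -m creep '[{"grip":0,"delta_pos":[0,0,0],"rotation":[0,0,0]},{"grip":0,"delta_pos":[0,0,0],"rotation":[0,0,0]},{"grip":0,"delta_pos":[0,0,0],"rotation":[0,0,0]},{"grip":0,"delta_pos":[0,0,0],"rotation":[0,0,0]},{"grip":0,"delta_pos":[0,0,0],"rotation":[0,0,0]}]' |tail -3
python3 -m creep '[{"grip":0,"delta_pos":[0,0,-0.3],"rotation":[0,0,0]},{"grip":0,"delta_pos":[0,0,-0.6],"rotation":[0,0,0]},{"grip":0,"delta_pos":[0,0,-1],"rotation":[0,0,0]},{"grip":0,"delta_pos":[0,0,-1],"rotation":[0,0,0]}]' |head -2
python3 d.py 0.448 0.1795 0.192 -97.7
```

```text
force: [0.1, -0.2, 0.2]
opening: 0.0808
gripper_force: 0.0
clock: 26.1
tool_pos: [0.5178, -0.3626, 0.1983]
t 26.1 tcp [ 0.5178 -0.3626  0.1983] rpy [-179.5   -0.2  -97.7] F [-0.3 -0.3  0.3] op 0.0876 gf 0.0 j [-17.  18. -10.   0. -62.   9.]
shift [-5.278  1.422  0.032] turn [-0.006 -0.002 -0.   ]
```

```bash

python3 -m creep '[{"grip":0,"delta_pos":[-0.4,0.1,0],"rotation":[0,0,0]},{"grip":0,"delta_pos":[-0.9,0.24,0],"rotation":[0,0,0]},{"grip":0,"delta_pos":[-1,0.27,0],"rotation":[0,0,0]}]' |head -2
python3 -m creep '[{"grip":0,"delta_pos":[-0.5,0.13,0],"rotation":[0,0,0]},{"grip":0,"delta_pos":[-1,0.27,0],"rotation":[0,0,0]},{"grip":0,"delta_pos":[-1,0.27,0],"rotation":[0,0,0]}]' |head -2
python3 -m creep '[{"grip":0,"delta_pos":[-0.5,0.13,0],"rotation":[0,0,0]},{"grip":0,"delta_pos":[-1,0.27,0],"rotation":[0,0,0]},{"grip":0,"delta_pos":[-1,0.27,0],"rotation":[0,0,0]}]' |head -2
python3 -m creep '[{"grip":0,"delta_pos":[-0.5,0.13,0],"rotation":[0,0,0]},{"grip":0,"delta_pos":[-1,0.27,0],"rotation":[0,0,0]},{"grip":0,"delta_pos":[-1,0.27,0],"rotation":[0,0,0]}]' |head -2
python3 -m creep '[{"grip":0,"delta_pos":[-0.5,0.13,0],"rotation":[0,0,0]},{"grip":0,"delta_pos":[-1,0.27,0],"rotation":[0,0,0]},{"grip":0,"delta_pos":[-1,0.27,0],"rotation":[0,0,0]},{"grip":0,"delta_pos":[-1,0.27,0],"rotation":[0,0,0]}]' |head -2
python3 d.py 0.448 0.1795 0.165 -97.7
python3 - <<'E'
from h import *
t=ctrl.snapshot("top");s=ctrl.snapshot("side")
a=cv2.resize(t["color"][150:290,180:480,::-1],(800,373),interpolation=cv2.INTER_CUBIC); b=cv2.resize(s["color"][190:420,180:480,::-1],(293,225))
cv2.imwrite("pics/l1.png",np.vstack([a,np.hstack([b,np.zeros((225,507,3),np.uint8)])]))
E
```

```text
clock: 26.4
tool_pos: [0.501, -0.2554, 0.1922]
clock: 26.7
tool_pos: [0.4883, -0.1519, 0.1924]
clock: 27.0
tool_pos: [0.4755, -0.0493, 0.1925]
clock: 27.3
tool_pos: [0.4626, 0.0535, 0.1925]
clock: 27.7
tool_pos: [0.4493, 0.1534, 0.192]
t 27.7 tcp [0.4493 0.1534 0.192 ] rpy [180.   -0.  -97.7] F [-0.8 -1.1  0.1] op 0.0877 gf 0.0 j [ 43.   4. -29.   0. -57. -50.]
shift [-0.257  0.048  0.27 ] turn [ 0. -0.  0.]
```

View pics/l1.png

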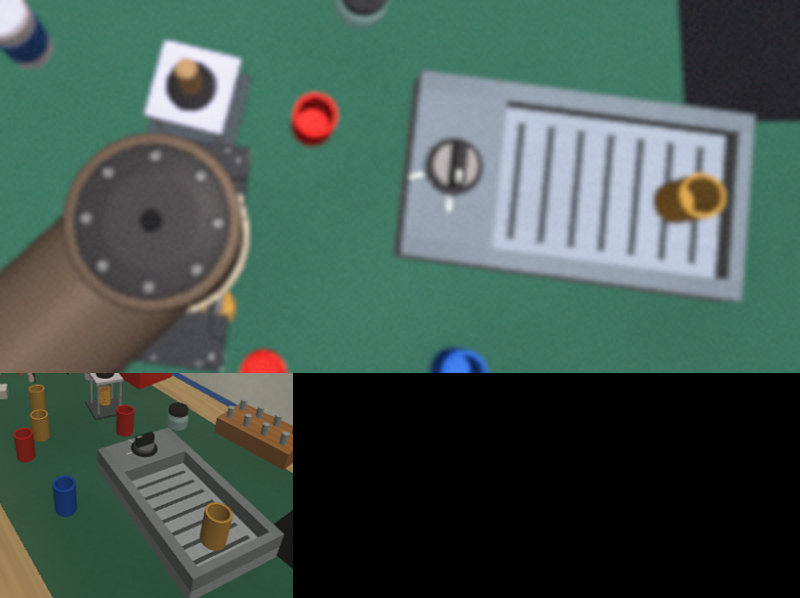

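The right cup stands in the well and the brush hangs in its stand. I'll check that the other two cups are unmoved by comparing the side view with the earlier crop.

```bash
cat > chk.py <<'E'
from h import *
# brass blobs in side view; template match of M and L against initial side picture
s=ctrl.snapshot("side"); t=ctrl.snapshot("top")
img=s["color"][:,:,::-1].copy()
ref=cv2.resize(cv2.imread("pics/side0.png"),(560,420),interpolation=cv2.INTER_AREA)
for n,(u0,v0,u1,v1) in {"L":(207,199,221,230),"M":(221,213,242,248),"R":(258,234,282,270),"brush":(275,160,300,228),"knob":(308,245,345,278)}.items():
    T=ref[v0:v1,u0:u1]; r=cv2.matchTemplate(img[v0-20:v1+20,u0-20:u1+20],T,cv2.TM_CCOEFF_NORMED)
    _,m,_,p=cv2.minMaxLoc(r); print(n,"match",round(m,3),"shift",p[0]-20,p[1]-20)
for nm,c in (("side",s),("top",t)):
    h=cv2.cvtColor(np.ascontiguousarray(c["color"]),cv2.COLOR_RGB2HSV)
    m=cv2.inRange(h,(15,140,60),(25,255,255)); k,_,st,ce=cv2.connectedComponentsWithStats(m)
    print(nm,[(st[i].tolist()) for i in range(1,k) if st[i][4]>60])
E
python3 chk.py
python3 - <<'E'
from h import *
for n in("side","top"):
    s=cal(n); print(n,[proj(s,(.5153,-.3612,z)).round(1).tolist() for z in(.03,.105)])
E
```

```text
L match 0.956 shift 0 0
M match 0.656 shift -9 12
R match 0.154 shift 17 -20
brush match 0.979 shift 0 0
knob match 0.997 shift 0 0
side [[284, 123, 41, 24, 213], [206, 162, 29, 8, 61], [209, 202, 22, 58, 917], [282, 204, 11, 19, 175], [420, 251, 41, 25, 222], [385, 322, 33, 49, 1209]]
top [[53, 7, 15, 20, 76], [0, 19, 19, 12, 61], [427, 216, 25, 16, 312]]
side [[397.7, 360.7], [404.0, 332.2]]
top [[432.1, 225.3], [443.0, 222.6]]
```

The middle cup has been knocked aside; its match is now shifted by (−9,12). I'll measure its new place in a close crop.

```bash
python3 - <<'E'
from h import *
crop("side",190,190,260,265,8,"m1")
E
```

```text
(no output)
```

View pics/m1.png

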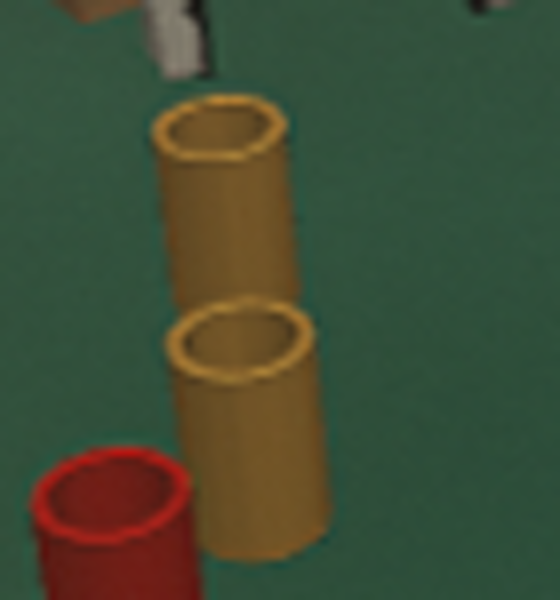

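```bash
python3 - <<'E'
from h import *
s=cal("side")
for n,x,y in [("M",240,340),("L",220,128),("red",112,495)]: print(n,ray(s,190+x/8-.4,190+y/8-.4,.075).round(4))
E
python3 d.py 0.405 0.167 0.165 -97.7
```

```text
M [0.4019 0.1433 0.075 ]
L [0.4557 0.2727 0.075 ]
red [0.3337 0.0891 0.075 ]
t 28.1 tcp [0.4494 0.1518 0.1921] rpy [-180.     0.   -97.9] F [ 0.2 -0.2 -0.4] op 0.0875 gf 0.0 j [ 43.   4. -29.  -0. -57. -50.]
shift [-0.09   0.46   0.271] turn [-0.     0.    -0.002]
```

```bash

python3 d.py 0.4015 0.143 0.165 -97.7
python3 -m creep '[{"grip":0,"delta_pos":[0.02,0.3,0.1],"rotation":[0,0,0]},{"grip":0,"delta_pos":[0.02,0.48,0.27],"rotation":[0,0,0]},{"grip":0,"delta_pos":[0.02,0.48,0.27],"rotation":[0,0,0]},{"grip":0,"delta_pos":[0.02,0.48,0.27],"rotation":[0,0,0]}]' |head -3
python3 d.py 0.4015 0.143 0.062 -97.7
```

```text
t 28.1 tcp [0.4494 0.1518 0.1921] rpy [-180.     0.   -97.9] F [ 0.2 -0.2 -0.4] op 0.0875 gf 0.0 j [ 43.   4. -29.  -0. -57. -50.]
shift [0.153 0.462 0.271] turn [-0.     0.    -0.002]
clock: 28.5
tool_pos: [0.4015, 0.1571, 0.1654]
orientation: [-180.0, -0.0, -97.8]
t 28.5 tcp [0.4015 0.1571 0.1654] rpy [-180.    -0.   -97.8] F [ 0.9 -0.2  0.5] op 0.0879 gf 0.0 j [ 48.   1. -35.   0. -53. -56.]
shift [ 0.14  -0.018  1.034] turn [-0.    -0.    -0.001]
```

```bash

python3 -m creep '[{"grip":0,"delta_pos":[0.14,-0.02,0],"rotation":[0,0,0]},{"grip":0,"delta_pos":[0.14,-0.02,0.25],"rotation":[0,0,0]},{"grip":0,"delta_pos":[0.14,-0.02,0.5],"rotation":[0,0,0]},{"grip":0,"delta_pos":[0.14,-0.02,0.75],"rotation":[0,0,0]},{"grip":0,"delta_pos":[0.14,-0.02,1],"rotation":[0,0,0]}]' |head -4
python3 -m creep '[{"grip":0,"delta_pos":[0,0,0.03],"rotation":[0,0,0]},{"grip":0,"delta_pos":[0,0,0.03],"rotation":[0,0,0]},{"grip":1,"delta_pos":[0,0,0.03],"rotation":[0,0,0]},{"grip":1,"delta_pos":[0,0,0.03],"rotation":[0,0,0]},{"grip":1,"delta_pos":[0,0,0.03],"rotation":[0,0,0]}]' |head -2
python3 -m creep '[{"grip":1,"delta_pos":[0,0,0],"rotation":[0,0,0]},{"grip":1,"delta_pos":[0,0,0],"rotation":[0,0,0]},{"grip":1,"delta_pos":[0,0,0],"rotation":[0,0,0]},{"grip":1,"delta_pos":[0,0,0],"rotation":[0,0,0]},{"grip":1,"delta_pos":[0,0,0],"rotation":[0,0,0]}]'
```

```text
clock: 29.0
tool_pos: [0.4024, 0.1426, 0.0647]
orientation: [-179.9, 0.1, -97.8]
force: [0.8, 0.4, 0.4]
clock: 29.5
tool_pos: [0.4019, 0.1435, 0.063]
clock: 30.0
tool_pos: [0.4017, 0.1433, 0.0623]
orientation: [-180.0, 0.0, -97.8]
force: [0.4, -0.6, 4.1]
opening: 0.0474
gripper_force: 30.0
```

```bash

python3 -m creep '[{"grip":1,"delta_pos":[0,0,-0.3],"rotation":[0,0,0]},{"grip":1,"delta_pos":[0,0,-0.6],"rotation":[0,0,0]},{"grip":1,"delta_pos":[0,0,-1],"rotation":[0,0,0]},{"grip":1,"delta_pos":[0,0,-1],"rotation":[0,0,0]}]' |head -2
python3 -m creep '[{"grip":1,"delta_pos":[0,0,-0.3],"rotation":[0,0,0]},{"grip":1,"delta_pos":[0,0,-0.3],"rotation":[0,0,0]},{"grip":1,"delta_pos":[0,0,-0.3],"rotation":[0,0,0]}]'
python3 d.py 0.5247 -0.2869 0.19 -97.7
```

```text
clock: 30.4
tool_pos: [0.4033, 0.1445, 0.1661]
clock: 30.7
tool_pos: [0.4008, 0.1429, 0.1911]
orientation: [179.9, 0.0, -97.8]
force: [-1.0, 0.1, -4.7]
opening: 0.0475
gripper_force: 30.0
t 30.7 tcp [0.4008 0.1429 0.1911] rpy [179.9   0.  -97.8] F [-1.   0.1 -4.7] op 0.0475 gf 30.0 j [ 46.  -1. -34.  -0. -57. -54.]
shift [ 4.089 -1.812  0.009] turn [ 0.001  0.    -0.001]
```

```bash

python3 -m creep '[{"grip":1,"delta_pos":[0.3,-0.13,0],"rotation":[0,0,0]},{"grip":1,"delta_pos":[0.7,-0.31,0],"rotation":[0,0,0]},{"grip":1,"delta_pos":[1,-0.44,0],"rotation":[0,0,0]}]' |head -2
python3 -m creep '[{"grip":1,"delta_pos":[0.5,-0.22,0],"rotation":[0,0,0]},{"grip":1,"delta_pos":[1,-0.44,0],"rotation":[0,0,0]},{"grip":1,"delta_pos":[1,-0.44,0],"rotation":[0,0,0]}]' |head -2
python3 -m creep '[{"grip":1,"delta_pos":[0.5,-0.22,0],"rotation":[0,0,0]},{"grip":1,"delta_pos":[1,-0.44,0],"rotation":[0,0,0]},{"grip":1,"delta_pos":[1,-0.44,0],"rotation":[0,0,0]}]' |head -2
python3 -m creep '[{"grip":1,"delta_pos":[0.4,-0.18,0],"rotation":[0,0,0]},{"grip":1,"delta_pos":[0.8,-0.35,0],"rotation":[0,0,0]},{"grip":1,"delta_pos":[1,-0.44,0],"rotation":[0,0,0]},{"grip":1,"delta_pos":[1,-0.44,0],"rotation":[0,0,0]},{"grip":1,"delta_pos":[1,-0.44,0],"rotation":[0,0,0]}]' |head -2
python3 d.py 0.5247 -0.2869 0.094 -97.7
```

```text
clock: 31.0
tool_pos: [0.4304, 0.0362, 0.1901]
clock: 31.3
tool_pos: [0.4608, -0.0711, 0.1897]
clock: 31.6
tool_pos: [0.4914, -0.1755, 0.1896]
clock: 32.1
tool_pos: [0.5205, -0.2768, 0.1896]
t 32.1 tcp [ 0.5205 -0.2768  0.1896] rpy [ 1.798e+02  1.000e-01 -9.790e+01] F [-0.3 -0.9 -3.5] op 0.0469 gf 30.0 j [ -9.  15. -15.  -0. -60.   1.]
shift [ 0.095 -0.059  0.956] turn [ 0.002  0.001 -0.002]
```

```bash

python3 -m creep '[{"grip":1,"delta_pos":[0.05,-0.03,0.3],"rotation":[0,0,0]},{"grip":1,"delta_pos":[0.05,-0.03,0.6],"rotation":[0,0,0]},{"grip":1,"delta_pos":[0.05,-0.03,0.8],"rotation":[0,0,0]},{"grip":1,"delta_pos":[0.05,-0.03,0.93],"rotation":[0,0,0]},{"grip":1,"delta_pos":[0.05,-0.03,0.93],"rotation":[0,0,0]}]' |head -2
python3 -m creep '[{"grip":1,"delta_pos":[0,0,0.02],"rotation":[0,0,0]},{"grip":1,"delta_pos":[0,0,0.05],"rotation":[0,0,0]},{"grip":1,"delta_pos":[0,0,0.05],"rotation":[0,0,0]},{"grip":1,"delta_pos":[0,0,0.05],"rotation":[0,0,0]}]'
```

```text
clock: 32.6
tool_pos: [0.5225, -0.2812, 0.097]
clock: 33.0
tool_pos: [0.5242, -0.2826, 0.0947]
orientation: [-179.9, -0.0, -97.8]
force: [-0.4, -0.0, -5.0]
opening: 0.0473
gripper_force: 30.0
```

```bash

python3 -m creep '[{"grip":1,"delta_pos":[0,0,0.025],"rotation":[0,0,0]},{"grip":1,"delta_pos":[0,0,0.025],"rotation":[0,0,0]},{"grip":1,"delta_pos":[0,0,0.025],"rotation":[0,0,0]},{"grip":1,"delta_pos":[0,0,0.025],"rotation":[0,0,0]}]'
```

```text
clock: 33.4
tool_pos: [0.5244, -0.283, 0.0926]
orientation: [-179.9, -0.0, -97.8]
force: [-2.4, -0.6, 6.4]
opening: 0.0471
gripper_force: 30.0
```

On the floor of the well. Release, back to the left cup.

```bash

python3 -m creep '[{"grip":0,"delta_pos":[0,0,0],"rotation":[0,0,0]},{"grip":0,"delta_pos":[0,0,0],"rotation":[0,0,0]},{"grip":0,"delta_pos":[0,0,0],"rotation":[0,0,0]},{"grip":0,"delta_pos":[0,0,0],"rotation":[0,0,0]},{"grip":0,"delta_pos":[0,0,0],"rotation":[0,0,0]}]' |tail -3
python3 -m creep '[{"grip":0,"delta_pos":[0,0,-0.3],"rotation":[0,0,0]},{"grip":0,"delta_pos":[0,0,-0.6],"rotation":[0,0,0]},{"grip":0,"delta_pos":[0,0,-1],"rotation":[0,0,0]},{"grip":0,"delta_pos":[0,0,-1],"rotation":[0,0,0]}]' |head -2
python3 d.py 0.4545 0.2725 0.192 -97.7
python3 chk.py
```

```text
force: [0.6, -0.6, -0.0]
opening: 0.0815
gripper_force: 0.0
clock: 34.3
tool_pos: [0.5267, -0.2836, 0.1974]
t 34.3 tcp [ 0.5267 -0.2836  0.1974] rpy [-1.795e+02 -1.000e-01 -9.770e+01] F [1.7 0.9 0.7] op 0.0875 gf 0.0 j [-10.  15. -14.   0. -60.   2.]
shift [-5.413  1.465  0.03 ] turn [-0.006 -0.001 -0.   ]
L match 0.992 shift 0 0
M match 0.771 shift -12 -15
R match 0.154 shift 17 -20
brush match 0.979 shift 0 0
knob match 0.951 shift 0 0
side [[347, 72, 15, 93, 219], [309, 116, 29, 29, 190], [209, 202, 18, 29, 422], [282, 204, 11, 19, 173], [431, 251, 15, 22, 109], [359, 295, 28, 44, 975], [385, 322, 33, 50, 1215]]
top [[433, 221, 14, 10, 94], [205, 238, 19, 17, 241]]
```

```bash

python3 -m creep '[{"grip":0,"delta_pos":[-0.4,0.11,0],"rotation":[0,0,0]},{"grip":0,"delta_pos":[-0.9,0.24,0],"rotation":[0,0,0]},{"grip":0,"delta_pos":[-1,0.27,0],"rotation":[0,0,0]}]' |head -2
python3 -m creep '[{"grip":0,"delta_pos":[-0.5,0.13,0],"rotation":[0,0,0]},{"grip":0,"delta_pos":[-1,0.27,0],"rotation":[0,0,0]},{"grip":0,"delta_pos":[-1,0.27,0],"rotation":[0,0,0]}]' |head -2
python3 -m creep '[{"grip":0,"delta_pos":[-0.5,0.13,0],"rotation":[0,0,0]},{"grip":0,"delta_pos":[-1,0.27,0],"rotation":[0,0,0]},{"grip":0,"delta_pos":[-1,0.27,0],"rotation":[0,0,0]}]' |head -2
python3 -m creep '[{"grip":0,"delta_pos":[-0.5,0.13,0],"rotation":[0,0,0]},{"grip":0,"delta_pos":[-1,0.27,0],"rotation":[0,0,0]},{"grip":0,"delta_pos":[-1,0.27,0],"rotation":[0,0,0]}]' |head -2
python3 -m creep '[{"grip":0,"delta_pos":[-0.5,0.13,0],"rotation":[0,0,0]},{"grip":0,"delta_pos":[-1,0.27,0],"rotation":[0,0,0]},{"grip":0,"delta_pos":[-1,0.27,0],"rotation":[0,0,0]}]' |head -2
python3 -m creep '[{"grip":0,"delta_pos":[-0.4,0.11,0],"rotation":[0,0,0]},{"grip":0,"delta_pos":[-0.4,0.11,0],"rotation":[0,0,0]},{"grip":0,"delta_pos":[-0.4,0.11,0],"rotation":[0,0,0]},{"grip":0,"delta_pos":[-0.4,0.11,0],"rotation":[0,0,0]}]' |head -2
python3 d.py 0.455 0.2725 0.165 -97.7; python3 chk.py | head -1
```

```text
clock: 34.7
tool_pos: [0.5092, -0.1768, 0.1903]
clock: 35.0
tool_pos: [0.4965, -0.0733, 0.1908]
clock: 35.3
tool_pos: [0.4838, 0.0292, 0.191]
clock: 35.6
tool_pos: [0.4709, 0.1319, 0.191]
clock: 35.9
tool_pos: [0.458, 0.2346, 0.1908]
clock: 36.3
tool_pos: [0.4524, 0.2711, 0.1909]
t 36.3 tcp [0.4524 0.2711 0.1909] rpy [ 1.80e+02 -1.00e-01 -9.78e+01] F [ 0.8 -0.7  0. ] op 0.0873 gf 0.0 j [ 52.   9. -23.  -0. -58. -60.]
shift [-0.018 -0.024  0.259] turn [ 0.001 -0.001 -0.001]
L match 0.992 shift 0 0
```

```bash

python3 -m creep '[{"grip":0,"delta_pos":[-0.02,-0.02,0],"rotation":[0,0,0]},{"grip":0,"delta_pos":[-0.02,-0.02,0.3],"rotation":[0,0,0]},{"grip":0,"delta_pos":[-0.02,-0.02,0.6],"rotation":[0,0,0]},{"grip":0,"delta_pos":[-0.02,-0.02,0.9],"rotation":[0,0,0]},{"grip":0,"delta_pos":[-0.02,-0.02,0.9],"rotation":[0,0,0]}]' |head -4
python3 -m creep '[{"grip":0,"delta_pos":[0,0,0.2],"rotation":[0,0,0]},{"grip":0,"delta_pos":[0,0,0.38],"rotation":[0,0,0]},{"grip":0,"delta_pos":[0,0,0.38],"rotation":[0,0,0]},{"grip":0,"delta_pos":[0,0,0.38],"rotation":[0,0,0]}]'
python3 -m creep '[{"grip":1,"delta_pos":[0,0,0],"rotation":[0,0,0]},{"grip":1,"delta_pos":[0,0,0],"rotation":[0,0,0]},{"grip":1,"delta_pos":[0,0,0],"rotation":[0,0,0]},{"grip":1,"delta_pos":[0,0,0],"rotation":[0,0,0]},{"grip":1,"delta_pos":[0,0,0],"rotation":[0,0,0]}]' |head -2
python3 -m creep '[{"grip":1,"delta_pos":[0,0,0],"rotation":[0,0,0]},{"grip":1,"delta_pos":[0,0,0],"rotation":[0,0,0]},{"grip":1,"delta_pos":[0,0,0],"rotation":[0,0,0]}]'
```

```text
clock: 36.9
tool_pos: [0.4531, 0.2718, 0.0983]
orientation: [179.8, -0.3, -97.9]
force: [0.5, -1.0, 0.6]
clock: 37.3
tool_pos: [0.4554, 0.2743, 0.0648]
orientation: [-180.0, 0.0, -97.8]
force: [0.1, -0.7, 0.2]
opening: 0.0874
gripper_force: 0.0
clock: 37.8
tool_pos: [0.4547, 0.2741, 0.0638]
clock: 38.1
tool_pos: [0.4548, 0.2742, 0.0637]
orientation: [-180.0, 0.0, -97.8]
force: [0.5, -0.4, 2.0]
opening: 0.0477
gripper_force: 30.0
```

```bash

python3 -m creep '[{"grip":1,"delta_pos":[0,0,-0.3],"rotation":[0,0,0]},{"grip":1,"delta_pos":[0,0,-0.6],"rotation":[0,0,0]},{"grip":1,"delta_pos":[0,0,-1],"rotation":[0,0,0]},{"grip":1,"delta_pos":[0,0,-1],"rotation":[0,0,0]}]' |head -2
python3 -m creep '[{"grip":1,"delta_pos":[0,0,-0.3],"rotation":[0,0,0]},{"grip":1,"delta_pos":[0,0,-0.3],"rotation":[0,0,0]},{"grip":1,"delta_pos":[0,0,-0.3],"rotation":[0,0,0]}]'
python3 d.py 0.535 -0.207 0.192 -97.7
```

```text
clock: 38.5
tool_pos: [0.4566, 0.2758, 0.1682]
clock: 38.8
tool_pos: [0.4542, 0.2738, 0.1927]
orientation: [180.0, 0.0, -97.8]
force: [-0.5, -0.9, -4.5]
opening: 0.0475
gripper_force: 30.0
t 38.8 tcp [0.4542 0.2738 0.1927] rpy [180.    0.  -97.8] F [-0.5 -0.9 -4.5] op 0.0475 gf 30.0 j [ 52.  10. -22.  -0. -58. -60.]
shift [ 4.654 -1.455  0.005] turn [ 0.001  0.    -0.001]
```

```bash

python3 -m creep '[{"grip":1,"delta_pos":[0.3,-0.09,0],"rotation":[0,0,0]},{"grip":1,"delta_pos":[0.7,-0.22,0],"rotation":[0,0,0]},{"grip":1,"delta_pos":[1,-0.31,0],"rotation":[0,0,0]}]' |head -2
python3 -m creep '[{"grip":1,"delta_pos":[0.5,-0.15,0],"rotation":[0,0,0]},{"grip":1,"delta_pos":[1,-0.31,0],"rotation":[0,0,0]},{"grip":1,"delta_pos":[1,-0.31,0],"rotation":[0,0,0]}]' |head -2
python3 -m creep '[{"grip":1,"delta_pos":[0.5,-0.15,0],"rotation":[0,0,0]},{"grip":1,"delta_pos":[1,-0.31,0],"rotation":[0,0,0]},{"grip":1,"delta_pos":[1,-0.31,0],"rotation":[0,0,0]}]' |head -2
python3 -m creep '[{"grip":1,"delta_pos":[0.5,-0.15,0],"rotation":[0,0,0]},{"grip":1,"delta_pos":[1,-0.31,0],"rotation":[0,0,0]},{"grip":1,"delta_pos":[1,-0.31,0],"rotation":[0,0,0]}]' |head -2
python3 -m creep '[{"grip":1,"delta_pos":[0.3,-0.1,0],"rotation":[0,0,0]},{"grip":1,"delta_pos":[0.65,-0.21,0],"rotation":[0,0,0]},{"grip":1,"delta_pos":[0.65,-0.21,0],"rotation":[0,0,0]},{"grip":1,"delta_pos":[0.65,-0.21,0],"rotation":[0,0,0]}]' |head -2
python3 d.py 0.535 -0.207 0.094 -97.7
```

```text
clock: 39.1
tool_pos: [0.4706, 0.1686, 0.1913]
clock: 39.4
tool_pos: [0.4876, 0.0628, 0.1914]
clock: 39.7
tool_pos: [0.5051, -0.0399, 0.1914]
clock: 40.0
tool_pos: [0.5227, -0.1429, 0.1913]
clock: 40.4
tool_pos: [0.5344, -0.2066, 0.1914]
t 40.4 tcp [ 0.5344 -0.2066  0.1914] rpy [179.8   0.  -97.9] F [ 0.7  0.4 -3.9] op 0.0474 gf 30.0 j [ -2.  14. -17.  -0. -60.  -6.]
shift [ 0.004 -0.01   0.974] turn [ 0.002  0.    -0.002]
```

```bash

python3 -m creep '[{"grip":1,"delta_pos":[0,0,0.3],"rotation":[0,0,0]},{"grip":1,"delta_pos":[0,0,0.6],"rotation":[0,0,0]},{"grip":1,"delta_pos":[0,0,0.8],"rotation":[0,0,0]},{"grip":1,"delta_pos":[0,0,0.93],"rotation":[0,0,0]},{"grip":1,"delta_pos":[0,0,0.93],"rotation":[0,0,0]}]' |head -2
python3 -m creep '[{"grip":1,"delta_pos":[0,0,0.02],"rotation":[0,0,0]},{"grip":1,"delta_pos":[0,0,0.05],"rotation":[0,0,0]},{"grip":1,"delta_pos":[0,0,0.05],"rotation":[0,0,0]},{"grip":1,"delta_pos":[0,0,0.05],"rotation":[0,0,0]}]'
```

```text
clock: 40.9
tool_pos: [0.5339, -0.2053, 0.0984]
clock: 41.3
tool_pos: [0.5356, -0.2064, 0.0962]
orientation: [-179.9, 0.0, -97.8]
force: [0.6, -0.2, -3.8]
opening: 0.0472
gripper_force: 30.0
```

```bash

python3 -m creep '[{"grip":1,"delta_pos":[0,0,0.025],"rotation":[0,0,0]},{"grip":1,"delta_pos":[0,0,0.025],"rotation":[0,0,0]},{"grip":1,"delta_pos":[0,0,0.025],"rotation":[0,0,0]},{"grip":1,"delta_pos":[0,0,0.025],"rotation":[0,0,0]}]'
```

```text
clock: 41.7
tool_pos: [0.536, -0.2068, 0.0943]
orientation: [-179.9, -0.0, -97.8]
force: [-1.5, -0.3, 5.8]
opening: 0.0467
gripper_force: 30.0
```

```bash

python3 -m creep '[{"grip":0,"delta_pos":[0,0,0],"rotation":[0,0,0]},{"grip":0,"delta_pos":[0,0,0],"rotation":[0,0,0]},{"grip":0,"delta_pos":[0,0,0],"rotation":[0,0,0]},{"grip":0,"delta_pos":[0,0,0],"rotation":[0,0,0]},{"grip":0,"delta_pos":[0,0,0],"rotation":[0,0,0]}]' |tail -3
python3 -m creep '[{"grip":0,"delta_pos":[0,0,-0.3],"rotation":[0,0,0]},{"grip":0,"delta_pos":[0,0,-0.6],"rotation":[0,0,0]},{"grip":0,"delta_pos":[0,0,-1],"rotation":[0,0,0]},{"grip":0,"delta_pos":[0,0,-1],"rotation":[0,0,0]}]' |head -2
python3 -m creep '[{"grip":0,"delta_pos":[0,0,0],"rotation":[0,0,-0.5]},{"grip":0,"delta_pos":[0,0,0],"rotation":[0,0,-0.5]},{"grip":0,"delta_pos":[0,0,0],"rotation":[0,0,-0.5]},{"grip":0,"delta_pos":[0,0,0],"rotation":[0,0,-0.5]},{"grip":0,"delta_pos":[0,0,0],"rotation":[0,0,-0.5]}]' |head -2
python3 -m creep '[{"grip":0,"delta_pos":[0,0,0],"rotation":[0,0,-0.54]},{"grip":0,"delta_pos":[0,0,0],"rotation":[0,0,-0.54]},{"grip":0,"delta_pos":[0,0,0],"rotation":[0,0,-0.54]},{"grip":0,"delta_pos":[0,0,0],"rotation":[0,0,-0.54]},{"grip":0,"delta_pos":[0,0,0],"rotation":[0,0,-0.54]}]' |head -2
python3 d.py 0.549 -0.112 0.19 -7.7
python3 chk.py
python3 - <<'E'
from h import *
s=cal("side"); print([(proj(s,P)).round(1).tolist() for P in [(.5153,-.3612,.105),(.5244,-.283,.105),(.536,-.2068,.105)]])
E
```

```text
force: [-0.2, -0.6, 0.1]
opening: 0.0814
gripper_force: 0.0
clock: 42.6
tool_pos: [0.5383, -0.207, 0.1987]
clock: 43.1
tool_pos: [0.5353, -0.2063, 0.1929]
clock: 43.6
tool_pos: [0.5353, -0.2063, 0.1929]
t 43.6 tcp [ 0.5353 -0.2063  0.1929] rpy [-180.    -0.   -11.5] F [ 0.5 -0.   0.2] op 0.0877 gf 0.0 j [ -2.  14. -17.  -0. -60.  80.]
shift [-0.054 -0.951  0.029] turn [-0.    -0.    -0.042]
L match 0.132 shift -13 -20
M match 0.167 shift -7 3
R match 0.155 shift 17 -20
brush match 0.979 shift 0 0
knob match 0.988 shift 0 0
side [[297, 63, 45, 93, 1298], [282, 204, 11, 20, 175], [430, 252, 22, 21, 132], [445, 264, 30, 19, 110], [339, 272, 48, 67, 1823], [385, 322, 33, 49, 1215]]
top [[33, 0, 24, 28, 118], [400, 222, 19, 8, 82]]
[[404.0, 332.2], [374.8, 303.0], [351.8, 278.5]]
```

```bash

python3 -m creep '[{"grip":0,"delta_pos":[-0.02,-0.4,0],"rotation":[0,0,-0.04]},{"grip":0,"delta_pos":[-0.05,-0.8,0.03],"rotation":[0,0,-0.04]},{"grip":0,"delta_pos":[-0.05,-0.95,0.03],"rotation":[0,0,-0.04]},{"grip":0,"delta_pos":[-0.05,-0.95,0.03],"rotation":[0,0,-0.04]},{"grip":0,"delta_pos":[-0.05,-0.95,0.03],"rotation":[0,0,-0.04]}]' |head -2
python3 d.py 0.549 -0.112 0.103 -7.7
python3 - <<'E'
from h import *
crop("side",285,190,445,390,3,"n1")
s=cal("side");f=lambda P:((proj(s,P)-[285,190])*3).round(0).tolist()
print([(f((x,y,.105)),f((x,y,.03))) for x,y in [(.5153,-.3612),(.5244,-.283),(.536,-.2068)]], f((.549,-.112,.104)))
E
```

```text
clock: 44.25
tool_pos: [0.55, -0.1122, 0.1901]
t 44.2 tcp [ 0.55   -0.1122  0.1901] rpy [180.    0.   -8.3] F [-1.2 -0.2 -0.1] op 0.0875 gf 0.0 j [  8.  13. -19.   0. -59.  73.]
shift [-0.01  -0.001  0.871] turn [ 0.     0.    -0.007]
[([357.0, 427.0], [338.0, 512.0]), ([269.0, 339.0], [256.0, 422.0]), ([200.0, 265.0], [192.0, 346.0])] [127.0, 190.0]
```

View pics/n1.png

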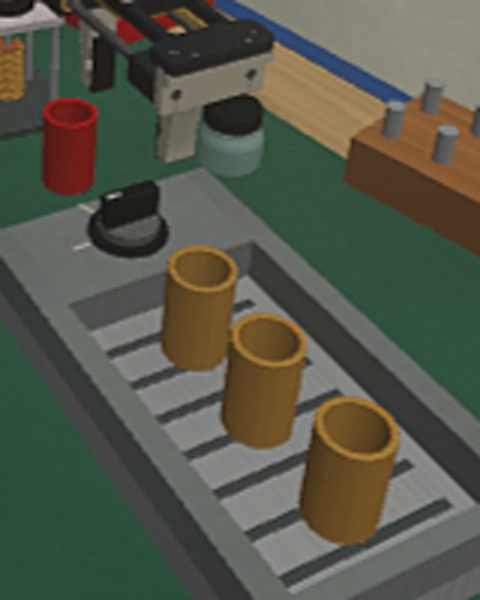

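All three cups stand upright in the well, and the knob bar's top is at (130,195). I'll half-close the fingers first, because fully open they would come near the closest cup, then go down on the knob.

```bash

python3 -m creep '[{"grip":0.5,"delta_pos":[-0.01,0,0],"rotation":[0,0,0]},{"grip":0.5,"delta_pos":[-0.01,0,0],"rotation":[0,0,0]},{"grip":0.5,"delta_pos":[-0.01,0,0],"rotation":[0,0,0]},{"grip":0.5,"delta_pos":[-0.01,0,0],"rotation":[0,0,0]},{"grip":0.5,"delta_pos":[-0.01,0,0],"rotation":[0,0,0]}]' |tail -2
python3 -m creep '[{"grip":0.5,"delta_pos":[0,0,0.3],"rotation":[0,0,0]},{"grip":0.5,"delta_pos":[0,0,0.6],"rotation":[0,0,0]},{"grip":0.5,"delta_pos":[0,0,0.8],"rotation":[0,0,0]},{"grip":0.5,"delta_pos":[0,0,0.86],"rotation":[0,0,0]},{"grip":0.5,"delta_pos":[0,0,0.86],"rotation":[0,0,0]}]'
python3 -m creep '[{"grip":1,"delta_pos":[0,0,0],"rotation":[0,0,0]},{"grip":1,"delta_pos":[0,0,0],"rotation":[0,0,0]},{"grip":1,"delta_pos":[0,0,0],"rotation":[0,0,0]},{"grip":1,"delta_pos":[0,0,0],"rotation":[0,0,0]},{"grip":1,"delta_pos":[0,0,0],"rotation":[0,0,0]}]'
python3 d.py 0.549 -0.112 0.103 -7.7
```

```text
opening: 0.053
gripper_force: 0.0
clock: 45.35
tool_pos: [0.5486, -0.1123, 0.1035]
orientation: [180.0, 0.1, -8.2]
force: [0.2, 0.9, 1.2]
opening: 0.0438
gripper_force: 0.0
clock: 45.85
tool_pos: [0.5491, -0.1126, 0.1047]
orientation: [180.0, -0.0, -8.2]
force: [-1.3, -2.1, 4.4]
opening: 0.0139
gripper_force: 30.0
t 45.9 tcp [ 0.5491 -0.1126  0.1047] rpy [180.   -0.   -8.2] F [-1.3 -2.1  4.4] op 0.0139 gf 30.0 j [  8.  18. -24.   0. -48.  73.]
shift [-0.002 -0.006  0.017] turn [ 0.    -0.001 -0.006]
```

```bash

python3 -m creep '[{"grip":1,"delta_pos":[0,0,0],"rotation":[0,0,0.09]},{"grip":1,"delta_pos":[0,0,0],"rotation":[0,0,0.18]},{"grip":1,"delta_pos":[0,0,0],"rotation":[0,0,0.27]},{"grip":1,"delta_pos":[0,0,0],"rotation":[0,0,0.36]},{"grip":1,"delta_pos":[0,0,0],"rotation":[0,0,0.45]}]'
python3 -m creep '[{"grip":1,"delta_pos":[0,0,0],"rotation":[0,0,0.09]},{"grip":1,"delta_pos":[0,0,0],"rotation":[0,0,0.18]},{"grip":1,"delta_pos":[0,0,0],"rotation":[0,0,0.27]},{"grip":1,"delta_pos":[0,0,0],"rotation":[0,0,0.29]},{"grip":1,"delta_pos":[0,0,0],"rotation":[0,0,0.29]}]'
python3 d.py
```

```text
clock: 46.35
tool_pos: [0.5497, -0.1116, 0.1047]
orientation: [-179.9, -0.0, -49.1]
force: [0.8, 4.6, 2.5]
opening: 0.0135
gripper_force: 30.0
clock: 46.85
tool_pos: [0.5504, -0.1112, 0.1047]
orientation: [-179.8, 0.0, -74.9]
force: [2.8, 4.8, 2.3]
opening: 0.0137
gripper_force: 30.0
t 46.9 tcp [ 0.5504 -0.1112  0.1047] rpy [-179.8    0.   -74.9] F [2.8 4.8 2.3] op 0.0137 gf 30.0 j [  9.  18. -24.  -0. -48.   7.]
```

```bash

python3 -m creep '[{"grip":0.5,"delta_pos":[0,0,0],"rotation":[0,0,0]},{"grip":0.5,"delta_pos":[0,0,0],"rotation":[0,0,0]},{"grip":0.5,"delta_pos":[0,0,0],"rotation":[0,0,0]},{"grip":0.5,"delta_pos":[0,0,0],"rotation":[0,0,0]}]' |tail -3
python3 -m creep '[{"grip":0.5,"delta_pos":[0,0,-0.3],"rotation":[0,0,0]},{"grip":0.5,"delta_pos":[0,0,-0.6],"rotation":[0,0,0]},{"grip":0.5,"delta_pos":[0,0,-1],"rotation":[0,0,0]},{"grip":0.5,"delta_pos":[0,0,-1],"rotation":[0,0,0]}]' |head -2
python3 -m creep '[{"grip":0.5,"delta_pos":[0,0,-0.4],"rotation":[0,0,0]},{"grip":0.5,"delta_pos":[0,0,-0.4],"rotation":[0,0,0]},{"grip":0.5,"delta_pos":[0,0,-0.4],"rotation":[0,0,0]},{"grip":0.5,"delta_pos":[0,0,-0.4],"rotation":[0,0,0]}]' |head -2
python3 d.py
python3 - <<'E'
from h import *
s=ctrl.snapshot("side");c=s["color"]
# dark bar pixels above the disc: extreme ends of bar top for both angles; direction via black mask PCA
for nm,im in (("ref",cv2.resize(cv2.imread("pics/side0.png"),(560,420),interpolation=cv2.INTER_AREA)),("now",np.ascontiguousarray(c[:,:,::-1]))):
    g=im[243:285,305:350].max(2); ys,xs=np.where(g<45); 
    print(nm,len(xs),"x",xs.min()+305,xs.max()+305,"y",ys.min()+243,ys.max()+243)
K=(.549,-.112)
for a in(-7.7,-7.7-68.8):
    r=np.radians(a); print(a,[proj(s,(K[0]+k*.023*np.cos(r),K[1]+k*.023*np.sin(r),.104)).round(1).tolist() for k in(-1,1)])
E
python3 chk.py | tail -4
```

```text
force: [-0.1, 0.8, -0.2]
opening: 0.0399
gripper_force: 0.0
clock: 47.65
tool_pos: [0.5517, -0.1125, 0.2097]
clock: 48.05
tool_pos: [0.5484, -0.1122, 0.2434]
t 48.0 tcp [ 0.5484 -0.1122  0.2434] rpy [180.    0.  -74.9] F [-0.3 -0.1 -0.1] op 0.0438 gf 0.0 j [  8.  10. -14.  -0. -66.   7.]
ref 322 x 315 340 y 250 275
now 329 x 315 340 y 251 275
-7.7 [[318.3, 256.2], [335.9, 250.6]]
-76.5 [[319.1, 249.3], [335.5, 257.7]]
brush match 0.852 shift 0 0
knob match 0.816 shift 0 0
side [[282, 204, 11, 19, 174], [401, 243, 26, 18, 121], [428, 253, 43, 32, 280], [339, 272, 48, 67, 1824], [385, 322, 33, 49, 1210]]
top [[399, 213, 22, 17, 275], [427, 216, 25, 16, 309]]
```

```bash
python3 - <<'E'
from h import *
ref=cv2.resize(cv2.imread("pics/side0.png"),(560,420),interpolation=cv2.INTER_AREA)
now=np.ascontiguousarray(ctrl.snapshot("side")["color"][:,:,::-1])
for nm,im in(("ref",ref),("now",now)):
    g=im.max(2); print(nm,[int(243+np.argmax(g[243:285,x]<45)) for x in range(316,340,2)])
d=cv2.absdiff(ref,now).max(2)[160:228,275:300]; print("brush diff rows",np.where((d>50).sum(1)>3)[0]+160)
E
```

```text
ref [262, 260, 257, 257, 256, 253, 252, 252, 251, 250, 252, 265]
now [261, 267, 251, 252, 252, 251, 252, 253, 254, 255, 256, 266]
brush diff rows [168 169 171 173 174 175 176 177 178 179 180 181 182 184 185 186 187 188
 189 190 191 192]
```

```bash

python3 -m creep '[{"grip":0.5,"delta_pos":[0.5,0,-0.3],"rotation":[0,0,0]},{"grip":0.5,"delta_pos":[1,0,-0.5],"rotation":[0,0,0]},{"grip":0.5,"delta_pos":[1,0,-0.5],"rotation":[0,0,0]},{"grip":0.5,"delta_pos":[1,0,-0.5],"rotation":[0,0,0]},{"grip":0.5,"delta_pos":[1,0,-0.5],"rotation":[0,0,0]}]' |head -2
python3 -m creep '[{"grip":0.5,"delta_pos":[0,0,0],"rotation":[0,0,0]},{"grip":0.5,"delta_pos":[0,0,0],"rotation":[0,0,0]},{"grip":0.5,"delta_pos":[0,0,0],"rotation":[0,0,0]},{"grip":0.5,"delta_pos":[0,0,0],"rotation":[0,0,0]},{"grip":0.5,"delta_pos":[0,0,0],"rotation":[0,0,0]}]' |head -2
python3 chk.py
```

```text
clock: 48.75
tool_pos: [0.5745, -0.2084, 0.2929]
clock: 49.25
tool_pos: [0.575, -0.2084, 0.2941]
L match 0.131 shift -13 -20
M match 0.164 shift -19 -3
R match 0.155 shift 17 -20
brush match 0.979 shift 0 0
knob match 0.816 shift 0 0
side [[349, 89, 13, 52, 94], [304, 114, 47, 43, 583], [282, 204, 11, 19, 176], [402, 243, 58, 35, 309], [456, 269, 22, 15, 87], [339, 272, 48, 67, 1824], [385, 322, 33, 49, 1216]]
top [[41, 4, 17, 27, 103], [428, 223, 24, 9, 115]]
```

The brush matches its original hanging pose (0.979, no shift), the cups stand in the well, and the knob bar lies in the on direction. Handing in.

```bash
python3 -c "
from plant import ctrl; print(ctrl.close_job())"
```

```text
the job is handed in; nothing more can be done
None
```

I handed the job in at about 49 s of the 210 s allowed: all three brass cups were brushed left to right and stand upright in the well (the middle one was knocked aside before pickup and found again), the brush hangs in its stand, and the timer knob was turned about 67° (1.16 rad) clockwise, with its bar at the on position; the judge returned no verdict.

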